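# Change gearmotors in a vise with a screw of unknown hand

### The job

The yellow gearmotor unit in the small vise is finished: open the vise fully, stand the yellow unit upright in the white tray, stand the waiting orange unit in its place, centred on the bed between the jaws, and close the vise fully on it. Nobody noted whether the vise has a right-hand or a left-hand screw, so feel which way its red knob gives. Set the units down without dropping them and leave everything else on the bench where it is.

Things in the scene. Friction and masses are not known exactly. Their poses are not given: they have to be found in the camera images.
- vise: Small grey vise, bolted down. Origin: on the table, under the middle of a unit standing in it. Its x runs along the jaws (bed 90 mm long, ends open), its y across them from the fixed jaw (flat face at y = -25 mm) to the moving jaw and on to the knob (axis at x = 0, y = 105 mm; its grey housing is 74 x 68 mm). Nothing but the knob is higher than 50 mm above the table.
- bed (a point): Centre of the top of the vise's bed, where the middle of a unit's underside stands: 30 mm above the table, axes as the vise's. A unit stands here with its x along the vise's x, either way round. The fixed jaw rises 20 mm above the bed; the moving jaw pushes a unit against it when it shuts.
- knob_grip (a point): Grip point of the vise's knob: on its upright axis, 80 mm above the table. A red bar 42 mm long (this frame's x), 14 mm wide (y), from 60 to 92 mm above the table, on a black disc of 44 mm diameter. Vise shut, its x is along the vise's x. It stays where it is left. Free turning takes about 0.1 N m; blocked, it resists over 0.5 N m.
- jaw (a joint): Jaw opening in m: 0 shut (below 0.001), 0.015 fully open (above 0.0125); moves along the vise's +y: 0.5, 3, 10.5 mm at 0.2, 0.5, 1 rad of the knob from shut. From shut the knob turns one way only, unmarked, differing from case to case; the other way it is blocked after 0.03 rad. Free way: open at 1.25 rad (stop). Turning back shuts it, until blocked at the shut angle.
- jaw_lip (a point): Middle of the edge of the moving jaw's bright lip (60 mm long), 47 mm above the table. Shut, the lip reaches 7.5 mm over the unit's foot plate, 2.5 mm above it, and keeps it down: edge at vise y = 17.5 mm, jaw face at 25.3 mm. Fully open, the edge is at vise y = 32.5 mm, 7.5 mm clear of the plate.
- unit_done: Finished gearmotor unit, starts in the vise with the vise's axes. Blue foot plate 60 x 50 x 8 mm (x, y, z); on its middle a yellow gearbox 40 x 22 mm (x, y) up to 58 mm above the underside, then a steel motor can, 20 mm diameter, up to 72 mm. White axle stub, 7 mm thick, stands out 8 mm at +x, 46 mm up. Origin: centre of its underside; z up. 0.11 to 0.21 kg.
- unit_new: Waiting unit, standing on the table: same shape, size, weight range and axes as the finished one, its gearbox orange.
- tray: Open white tray, fixed: 150 x 130 mm (x, y) outside, walls 4 mm thick and 28 mm high, floor 4 mm thick. Origin: centre of its underside.
- wheel: Bystander: loose black wheel with yellow hub lying flat, 65 mm diameter, 28 mm high. Origin: centre of its underside.
- spool: Bystander: blue solder spool standing, 56 mm diameter, 42 mm high. Origin: centre of its underside.
- screwdriver: Bystander: screwdriver lying beyond the vise. Origin: under its middle.
- jar: Bystander: glass jar, 50 mm diameter, 60 mm high. Origin: centre of its underside.
- partsbox: Bystander: flat grey compartment box 100 x 140 x 34 mm. Origin: centre of its underside.
- marker: Bystander: red marker pen lying flat, 130 mm long, 16 mm thick. Origin: under its middle.
Not all that is in view belongs to the job. What is shaped like the unit_new but green is not meant.

How it is judged:
By the outcome, as a careful person would: the job done as asked, in the order asked, and still so for the second after the job is handed in, with the robot touching nothing.
It also fails if it takes over 72 s, if anything falls off the work surface, if the arm or the gripper's body presses on something with over 40 N, if the wrist force passes 120 N, or if a joint passes its speed limit or range.

### The arm

A 6-joint arm with a two-finger parallel gripper is mounted at the origin on the work surface. World frame = base frame: x ahead of the robot, y to its left, z up, the work surface at z = 0. Lengths are in m, angles in rad, forces in N, time in s.
With the tool pointing down it reaches from about 0.3 to 0.875 m from the base axis. Payload 6.4 kg.
Tool frame: the origin (TCP) lies at the very end of the fingers, on their centre line; the grasp point (between the pads) lies 19 mm behind it; z points along the fingers, y is the line along which they close (so a half turn about z gives the same grasp; the last joint's range is limited). The gripper opens to 88 mm and grips with 3 to 60 N. Pads are 18 mm wide; open, the fingers measure 123 mm over their backs; the gripper's body (75 mm by 187 mm) begins 45 mm behind the grasp point.
Start: joints at [-1.359, 0.181, 1.607, -0, 1.354, -0.206], TCP at [0.233, -0.526, 0.239] pointing down, gripper open.
Joint ranges: [-2.99, 2.99], [-0.89, 2.07], [0.3, 2.58], [-1.14, 4.28], [0, 2.63], [-3.12, 3.12]. Speed limits (rad/s): [2.57, 2.57, 3.01, 3.14, 3.14, 3.14].

### API

Orientations are given as a unit quaternion [x, y, z, w].
In Python, from plant import bot gives the robot as it stands.
- The arm moves only by the tool move_arm, never from a script. Its argument "deltas" is a list of rows, each an object of numbers: "x", "y", "z": the shift along the tool's x, y, z in m; "wx", "wy", "wz": the turn, a rotation vector about the tool's x, y, z in rad; "grip": the opening, from 0 (shut) to 1 (fully open). A call has 1 to 5 rows; each row is the pose to reach, as a shift and turn from the pose commanded when the call began, along the tool's axes at that moment; what a row does not reach only later rows make up. A row lasts 1/10 s, in which the tool goes at most 50 mm and 8.59 degrees, less where a joint would pass 70% of its speed; a pose out of reach is approached as far as the arm can. A call with a gripper value outside its range is refused whole. The fingers move at their own pace and stop on an object; "grip_force" is the grip in N (left out, the last holds). Time passes only in rows, so rows that repeat a pose let the fingers close. It gives the time, the measured TCP pose, the force, the opening and the grip force at its end, in the units of the state.
- bot.sense(): the state, without advancing time (a new reading comes with each control period).
- bot.read_camera(name): name is "scene" or "top" or "wrist"; returns a dict with "color" (384x512x3 uint8, blue, green, red), "fx", "fy", "cx", "cy" (pixels), "extrinsics" (4x4, takes a point from camera to world coordinates); the wrist camera has in their place "mount" (4x4, takes a point from camera to tool coordinates, whose origin is the TCP and whose axes are the flange's). Camera axes: x right, y down, z forward; pixel columns grow to the right and rows downward; lengths in m; the calibration is good to about 2 mm. A picture is of the moment at which its call begins: read the wrist's pose just before it. There is no depth.
- bot.sign_off(): hands the job in; it is judged then, once.
Trained networks look in a picture, given as the dict that the camera call returned (one of the last four; its "shot" number tells which), for a name from the list of things; names that differ only in an ending like _2 or _b are one class to them, and where a whole thing is asked for, a point or a joint stands for the part that bears it (a point fixed in the world has none). Each returns a list of dicts, best first, with "p" (0 to 1); they miss things now and then, are a little off and sometimes report something else, mostly with a low value. They report only what shows in the picture. A call takes as long as a camera call. They do not tell look-alikes from the thing itself.
- bot.outline_of(picture, name): "region" (384x512 bool, what is visible of it) and "box" ([centre column, centre row, width, height] in pixels, round what is visible of it).
The state is a dict: "clock": time; "q": joint angles; "dq": joint speeds; "effort": joint torques, N m; "ee_pos": TCP position; "ee_rot": TCP orientation; "ft_force": force on the tool from outside, world axes, zero at the start; "torque": the same for the moment, N m; "grip_width": finger opening in m; "grip_force": force on a finger pad.
Only numpy, scipy, OpenCV 4.12 (cv2) and the standard library are available. Lean on these libraries where they do the work, as an engineer would, in place of code of your own. Each camera call takes 0.05 s, during which the arm holds its last target. There are 200 camera calls.

## Working session

There is one attempt and no reset: what is moved stays moved. The work goes in short steps, Python scripts to look and compute and a tool call to move; the robot and the scene stay as the last step left them, time stands still between calls to the robot, and variables do not carry over. Pictures are saved under pics/ and viewed, at most 10 in all, crops included, and the job is handed in when it is done.

Besides the shell and the picture viewer there is one more tool, called after "Request:" by a JSON object that holds its "name" and its "arguments", one argument or row to a line. move_arm: Moves the arm, as the interface text tells. Its arguments: {"type":"object","properties":{"deltas":{"type":"array"},"grip_force":{"type":"number"}},"required":["deltas"]}

```bash
mkdir -p pics; ls; cat > look.py <<'E'
import cv2,numpy as np
from plant import bot
E
python3 - <<'E'
from look import *
import numpy as np
s=bot.sense(); print({k:np.round(v,3).tolist() for k,v in s.items()})
ims=[]
for c in ("scene","top"):
    p=bot.read_camera(c); ims.append(p["color"]); print(c,p["fx"],p["fy"],p["cx"],p["cy"],np.round(p["extrinsics"],3).tolist())
    for n in ("vise","knob_grip","jaw_lip","unit_done","unit_new","tray"):
        print(n,[(round(d["p"],2),np.round(d["box"]).tolist()) for d in bot.outline_of(p,n)])
cv2.imwrite("pics/scene0.png",ims[0]);cv2.imwrite("pics/top0.png",ims[1])
E
```

```text
pics
{'clock': 0.0, 'q': [-1.359, 0.182, 1.608, -0.0, 1.354, -0.206], 'dq': [-0.001, 0.002, -0.0, 0.001, 0.0, -0.001], 'effort': [-0.0, -43.386, -34.185, 0.07, 0.039, -0.0], 'ee_pos': [0.233, -0.525, 0.238], 'ee_rot': [0.978, 0.207, -0.0, -0.001], 'ft_force': [0.451, 0.87, -0.013], 'torque': [0.007, 0.002, 0.021], 'grip_force': 0.0, 'grip_width': 0.088}
scene 395.9640422754268 395.9640422754268 256.5465660401617 184.84721549315964 [[0.798, 0.496, -0.343, 0.91], [0.603, -0.66, 0.448, -0.422], [-0.004, -0.564, -0.826, 0.955], [0.0, 0.0, 0.0, 1.0]]
vise [(0.75, [249.0, 228.0, 80.0, 69.0])]
knob_grip [(0.68, [251.0, 226.0, 81.0, 69.0]), (0.66, [267.0, 207.0, 19.0, 24.0])]
jaw_lip [(0.87, [251.0, 224.0, 28.0, 30.0])]
unit_done [(0.66, [240.0, 229.0, 24.0, 30.0])]
unit_new [(0.88, [273.0, 103.0, 19.0, 21.0]), (0.54, [292.0, 123.0, 26.0, 26.0]), (0.27, [253.0, 224.0, 27.0, 30.0])]
tray [(0.8, [134.0, 293.0, 86.0, 76.0]), (0.58, [249.0, 225.0, 81.0, 65.0])]
top 420.26466650374863 420.26466650374863 257.37595083080424 195.41752519247962 [[-0.005, -0.998, 0.065, 0.47], [-1.0, 0.005, -0.013, 0.053], [0.013, -0.065, -0.998, 1.083], [0.0, 0.0, 0.0, 1.0]]
vise [(0.92, [282.0, 177.0, 86.0, 58.0])]
knob_grip [(0.52, [266.0, 167.0, 28.0, 16.0])]
jaw_lip [(0.83, [287.0, 176.0, 21.0, 37.0])]
unit_done [(0.74, [304.0, 180.0, 27.0, 24.0])]
unit_new [(0.94, [119.0, 264.0, 32.0, 20.0]), (0.91, [137.0, 226.0, 25.0, 28.0]), (0.82, [96.0, 216.0, 25.0, 27.0])]
tray [(0.94, [408.0, 221.0, 60.0, 67.0]), (0.74, [315.0, 123.0, 8.0, 78.0])]
```

```bash
python3 - <<'E'
import cv2
a=cv2.imread("pics/top0.png"); cv2.imwrite("pics/top0b.png",cv2.resize(a[70:330,50:490],None,fx=1.8,fy=1.8,interpolation=cv2.INTER_CUBIC))
E
```

```text
(no output)
```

View pics/top0b.png

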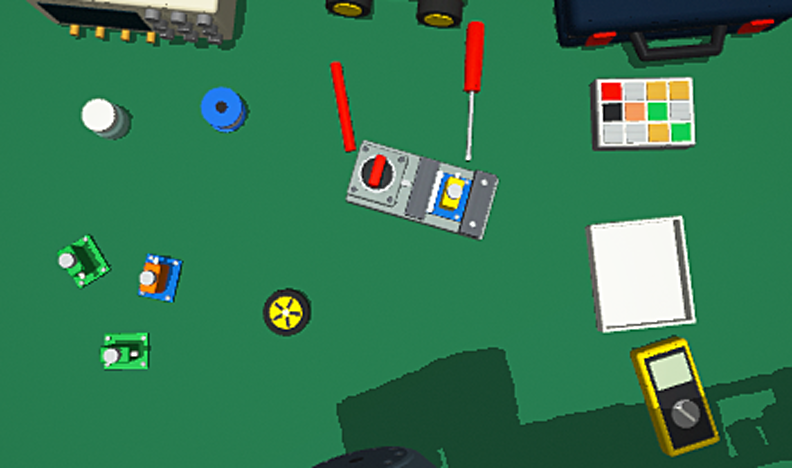

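View pics/scene0.png

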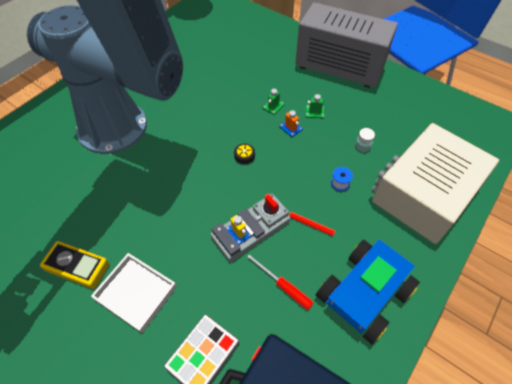

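Top view (crop px): the vise is at (425,190) with its knob at (376,170) to the left and the yellow unit at (453,190). The white tray is at (642,275). 

There are three candidates for the waiting unit: green (82,260), green (125,352), and orange on a blue plate (158,278). Only the orange one fits, at full-picture px (137,225). I'll measure it and confirm in a crop from the wrist.

```bash
cat > look.py <<'E'
import cv2,numpy as np
from scipy.spatial.transform import Rotation as R
from plant import bot
def cam(name):
    s=bot.sense(); p=bot.read_camera(name)
    if name=="wrist":
        T=np.eye(4);T[:3,:3]=R.from_quat(s["ee_rot"]).as_matrix();T[:3,3]=s["ee_pos"];E=T@p["mount"]
    else: E=np.array(p["extrinsics"])
    p["E"]=E; return p
def unproj(p,uv,z):
    uv=np.atleast_2d(uv).astype(float)
    d=np.c_[(uv[:,0]-p["cx"])/p["fx"],(uv[:,1]-p["cy"])/p["fy"],np.ones(len(uv))]@p["E"][:3,:3].T
    o=p["E"][:3,3]; return o+d*((z-o[2])/d[:,2])[:,None]
def proj(p,X):
    X=np.atleast_2d(X); c=(X-p["E"][:3,3])@p["E"][:3,:3]
    return np.c_[p["fx"]*c[:,0]/c[:,2]+p["cx"],p["fy"]*c[:,1]/c[:,2]+p["cy"]]
H=dict(red=((0,12),140,90),orange=((5,18),140,110),yellow=((22,34),130,110),blue=((100,122),130,70))
def mask(p,col,box=None):
    hsv=cv2.cvtColor(p["color"],cv2.COLOR_BGR2HSV);(a,b),s,v=H[col]
    m=cv2.inRange(hsv,(a,s,v),(b,255,255))
    if col=="red": m|=cv2.inRange(hsv,(172,s,v),(180,255,255))
    if box is not None:
        k=np.zeros_like(m);x0,y0,x1,y1=[int(t) for t in box];k[y0:y1,x0:x1]=1;m=m*k
    return m
def largest(m):
    n,l,st,c=cv2.connectedComponentsWithStats(m); i=1+np.argmax(st[1:,4]); return (l==i).astype(np.uint8)
def rect(p,m,z):
    """min-area rectangle of a mask's outline in the plane z: centre, size, angle of long side"""
    c=np.argwhere(m)[:,::-1]; X=unproj(p,c,z)[:,:2]
    (cx,cy),(w,h),a=cv2.minAreaRect((X*1000).astype(np.float32))
    if w<h: w,h,a=h,w,a+90
    return np.round([cx,cy,w,h,(a+90)%180-90],1)
E
python3 - <<'E'
from look import *
p=cam("top")
print("knob",rect(p,largest(mask(p,"red",(245,145,280,185))),.092))
print("plate done",rect(p,mask(p,"blue",(285,155,325,200)),.038))
print("plate new",rect(p,mask(p,"blue",(122,205,160,245)),.008), "orange",rect(p,mask(p,"orange",(122,205,160,245)),.058))
for n,z in(("vise",.04),("tray",.028),("unit_done",.05),("unit_new",.03)):
    print(n,[rect(p,d["region"],z).tolist() for d in bot.outline_of(p,n)])
E
```

```text
knob [609.4  36.2  41.4  14.7 -16.2]
plate done [578.6 -68.7  60.3  42.3 -18.1]
plate new [469.2 342.5  59.9  49.5 -12.4] orange [469.2 341.7  38.4  20.9 -10.5]
vise [[588.4, -25.9, 199.7, 93.1, 74.2]]
tray [[469.9, -332.7, 152.4, 142.1, 5.3], [708.6, 82.6, 126.4, 17.5, 9.2]]
unit_done [[579.2, -67.6, 64.3, 43.6, -17.4], [588.2, -26.5, 197.2, 92.6, 74.0]]
unit_new [[468.9, 336.1, 58.8, 50.2, -13.3], [492.1, 442.6, 61.3, 56.7, 32.1], [692.3, 413.6, 67.0, 51.4, 46.0]]
```

```bash
cat > plan.py <<'E'
import sys,numpy as np
from plant import bot
from scipy.spatial.transform import Rotation as R
def psi_of(q): x=R.from_quat(q).as_matrix()[:,0]; return np.arctan2(x[1],x[0])
def plan(*way,start=None):
    """way: (x,y,z,psi) targets; prints 5-row calls: end delta in tool axes of each call"""
    s=bot.sense(); P=np.array([*s["ee_pos"],psi_of(s["ee_rot"])]) if start is None else np.array(start,float)
    for w in way:
        w=np.array(w,float); d=w-P
        n=int(np.ceil(max(np.linalg.norm(d[:3])/.048,abs(d[3])/.145)-1e-6)); k=max(1,int(np.ceil(n/5)))
        for i in range(k):
            c,sn=np.cos(P[3]),np.sin(P[3]); e=d/k
            print("x %.3f y %.3f z %.3f wz %.3f"%(c*e[0]+sn*e[1],sn*e[0]-c*e[1],-e[2],-e[3]),"rows",int(np.ceil(n/k))); P=P+e
        print("-- at",np.round(P,3))
if __name__=="__main__":
    plan(*[eval(a) for a in sys.argv[1:]])
E
python3 plan.py "(.600,.000,.24,2.858)"
```

```text
x 0.137 y -0.083 z -0.000 wz -0.610 rows 5
x 0.160 y 0.011 z -0.000 wz -0.610 rows 5
x 0.125 y 0.100 z -0.000 wz -0.610 rows 5
x 0.045 y 0.154 z -0.000 wz -0.610 rows 5
-- at [0.6   0.    0.24  2.858]
```

Request:
{"name": "move_arm", "arguments": {
  "deltas": [
    {"x": 0.137, "y": -0.083, "wz": -0.61},
    {"x": 0.137, "y": -0.083, "wz": -0.61},
    {"x": 0.137, "y": -0.083, "wz": -0.61},
    {"x": 0.137, "y": -0.083, "wz": -0.61},
    {"x": 0.137, "y": -0.083, "wz": -0.61}
  ]
}}

```text
invalid input
```

Request:
{"name": "move_arm", "arguments": {
  "deltas": [
    {"x": 0.16, "y": 0.011, "wz": -0.61},
    {"x": 0.16, "y": 0.011, "wz": -0.61},
    {"x": 0.16, "y": 0.011, "wz": -0.61},
    {"x": 0.16, "y": 0.011, "wz": -0.61},
    {"x": 0.16, "y": 0.011, "wz": -0.61}
  ]
}}

```text
invalid input
```

Request:
{"name": "move_arm", "arguments": {
  "deltas": [
    {"x": 0.125, "y": 0.1, "wz": -0.61},
    {"x": 0.125, "y": 0.1, "wz": -0.61},
    {"x": 0.125, "y": 0.1, "wz": -0.61},
    {"x": 0.125, "y": 0.1, "wz": -0.61},
    {"x": 0.125, "y": 0.1, "wz": -0.61}
  ]
}}

```text
invalid input
```

Request:
{"name": "move_arm", "arguments": {
  "deltas": [
    {"x": 0.045, "y": 0.154, "wz": -0.61},
    {"x": 0.045, "y": 0.154, "wz": -0.61},
    {"x": 0.045, "y": 0.154, "wz": -0.61},
    {"x": 0.045, "y": 0.154, "wz": -0.61},
    {"x": 0.045, "y": 0.154, "wz": -0.61}
  ]
}}

```text
invalid input
```

Request:
{"name": "move_arm", "arguments": {
  "deltas": [
    {"x": 0.137, "y": -0.083, "z": 0.0, "wx": 0.0, "wy": 0.0, "wz": -0.61, "grip": 1.0},
    {"x": 0.137, "y": -0.083, "z": 0.0, "wx": 0.0, "wy": 0.0, "wz": -0.61, "grip": 1.0},
    {"x": 0.137, "y": -0.083, "z": 0.0, "wx": 0.0, "wy": 0.0, "wz": -0.61, "grip": 1.0},
    {"x": 0.137, "y": -0.083, "z": 0.0, "wx": 0.0, "wy": 0.0, "wz": -0.61, "grip": 1.0},
    {"x": 0.137, "y": -0.083, "z": 0.0, "wx": 0.0, "wy": 0.0, "wz": -0.61, "grip": 1.0}
  ]
}}

```text
clock: 1.45
ee_pos: [0.326, -0.3925, 0.239]
ee_rot: [0.87, 0.494, 0.0, 0.0]
ft_force: [-0.3, -0.5, -0.2]
grip_width: 0.0881
grip_force: 0.0
```

Request:
{"name": "move_arm", "arguments": {
  "deltas": [
    {"x": 0.16, "y": 0.011, "z": 0, "wx": 0, "wy": 0, "wz": -0.61, "grip": 1},
    {"x": 0.16, "y": 0.011, "z": 0, "wx": 0, "wy": 0, "wz": -0.61, "grip": 1},
    {"x": 0.16, "y": 0.011, "z": 0, "wx": 0, "wy": 0, "wz": -0.61, "grip": 1},
    {"x": 0.16, "y": 0.011, "z": 0, "wx": 0, "wy": 0, "wz": -0.61, "grip": 1},
    {"x": 0.16, "y": 0.011, "z": 0, "wx": 0, "wy": 0, "wz": -0.61, "grip": 1}
  ]
}}

```text
clock: 1.95
ee_pos: [0.4176, -0.2624, 0.2388]
ee_rot: [0.683, 0.731, -0.0, 0.0]
ft_force: [-0.3, -0.3, 0.9]
grip_width: 0.0877
grip_force: 0.0
```

Request:
{"name": "move_arm", "arguments": {
  "deltas": [
    {"x": 0.125, "y": 0.1, "z": 0, "wx": 0, "wy": 0, "wz": -0.61, "grip": 1},
    {"x": 0.125, "y": 0.1, "z": 0, "wx": 0, "wy": 0, "wz": -0.61, "grip": 1},
    {"x": 0.125, "y": 0.1, "z": 0, "wx": 0, "wy": 0, "wz": -0.61, "grip": 1},
    {"x": 0.125, "y": 0.1, "z": 0, "wx": 0, "wy": 0, "wz": -0.61, "grip": 1},
    {"x": 0.125, "y": 0.1, "z": 0, "wx": 0, "wy": 0, "wz": -0.61, "grip": 1}
  ]
}}

```text
clock: 2.45
ee_pos: [0.5089, -0.1318, 0.2386]
ee_rot: [0.433, 0.901, -0.0, 0.0]
ft_force: [-0.9, -0.0, 0.2]
grip_width: 0.0878
grip_force: 0.0
```

Request:
{"name": "move_arm", "arguments": {
  "deltas": [
    {"x": 0.045, "y": 0.154, "z": 0, "wx": 0, "wy": 0, "wz": -0.61, "grip": 1},
    {"x": 0.045, "y": 0.154, "z": 0, "wx": 0, "wy": 0, "wz": -0.61, "grip": 1},
    {"x": 0.045, "y": 0.154, "z": 0, "wx": 0, "wy": 0, "wz": -0.61, "grip": 1},
    {"x": 0.045, "y": 0.154, "z": 0, "wx": 0, "wy": 0, "wz": -0.61, "grip": 1},
    {"x": 0.045, "y": 0.154, "z": 0, "wx": 0, "wy": 0, "wz": -0.61, "grip": 1}
  ]
}}

```text
clock: 2.95
ee_pos: [0.6008, -0.001, 0.2383]
ee_rot: [0.144, 0.99, -0.0, -0.0]
ft_force: [-0.4, -1.4, -0.7]
grip_width: 0.0885
grip_force: 0.0
```

```bash
python3 - <<'E'
from look import *
s=bot.sense(); print(np.round(s["q"],3),np.round(s["ee_pos"],4),s["ee_rot"],np.abs(s["dq"]).max())
p=cam("wrist"); cv2.imwrite("pics/w1.png",p["color"])
print(np.round(p["mount"],3).tolist(),p["fx"])
print("knob",rect(p,largest(mask(p,"red")),.092))
print("blue",rect(p,largest(mask(p,"blue")),.038))
print("yellow",rect(p,largest(mask(p,"yellow")),.058))
E
```

```text
[-1.990e-01  2.380e-01  1.540e+00 -1.000e-03  1.364e+00 -1.481e+00] [ 0.6008 -0.001   0.2383] [ 1.43860583e-01  9.89597910e-01 -2.48870870e-04 -2.15722610e-04] 0.03755554420678262
[[0.0, -0.956, -0.293, 0.077], [1.0, 0.0, -0.0, -0.001], [0.0, -0.293, 0.956, -0.147], [0.0, 0.0, 0.0, 1.0]] 317.4018991838472
knob [651.9  64.3  65.   12.6   9.8]
blue [697.7 238.9  80.4  57.   57.3]
yellow [581.  -71.2  47.7  30.5 -16.5]
```

View pics/w1.png

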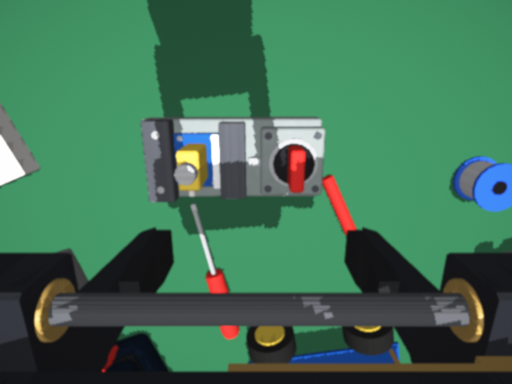

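Wrist view: the knob bar is at (296,170) on its black disc. The lip is the bright strip at column 214, and the yellow unit is at (188,165). The marker's end at (330,182) sits close to the housing. Next I'll refine the knob with the mask limited to its bar.

```bash
python3 - <<'E'
from look import *
from plan import plan
p=cam("wrist")
b=largest(mask(p,"red",(278,140,314,198)))
print("knob all@.092",rect(p,b,.092))
hsv=cv2.cvtColor(p["color"],cv2.COLOR_BGR2HSV)
print(hsv[145:196:3,296].tolist())
print("plate",rect(p,mask(p,"blue",(168,125,225,205)),.038))
for o in[(.5800,-.0647)]:
    u=np.array([.9603,-.279]);v=np.array([.279,.9603])
    for n,(x,y,z) in dict(kA=(21,105,92),kB=(-21,105,92),plateA=(30,-25,38),plateB=(-30,-25,38),l1=(30,17.5,47),l2=(-30,17.5,47),c=(0,0,102)).items():
        print(n,np.round(proj(p,[*(np.array(o)+x*u/1000+y*v/1000),z/1000]),1))
plan((.6093,.0362,.13,2.858),(.6093,.0362,.066,2.858))
crop=cv2.resize(p["color"][110:210,135:345],None,fx=3.8,fy=3.8,interpolation=cv2.INTER_CUBIC);cv2.imwrite("pics/w1c.png",crop)
E
```

```text
knob all@.092 [605.3  33.6  45.1  16.1 -15.1]
[[179, 117, 85], [1, 206, 135], [0, 201, 242], [1, 177, 254], [1, 177, 254], [1, 177, 254], [1, 184, 254], [1, 186, 254], [1, 202, 220], [1, 203, 191], [0, 203, 190], [1, 204, 189], [1, 203, 188], [0, 203, 188], [0, 205, 187], [0, 204, 186], [1, 71, 125]]
plate [576.6 -72.3  59.2  41.2 -17.3]
kA [[300.5 193.6]]
kB [[301.8 150.8]]
plateA [[180.7 187.4]]
plateB [[176.2 134.6]]
l1 [[216.8 189.4]]
l2 [[214.1 135.4]]
c [[188.7 176.2]]
x 0.002 y 0.040 z 0.108 wz -0.010 rows 3
-- at [0.609 0.036 0.13  2.858]
x 0.000 y 0.000 z 0.064 wz -0.000 rows 2
-- at [0.609 0.036 0.066 2.858]
```

View pics/w1c.png

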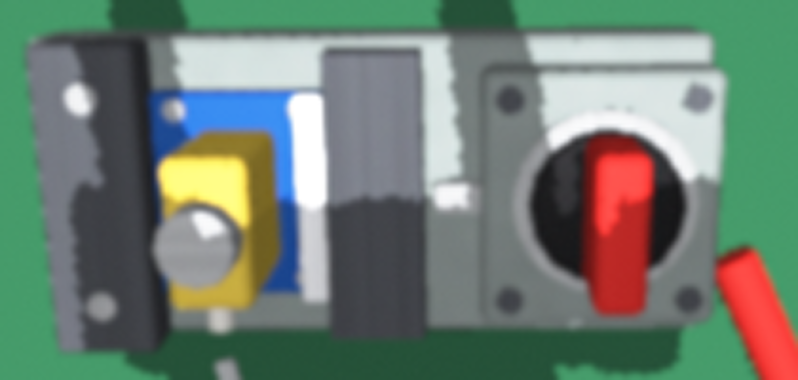

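The crop confirms the knob layout. Wrist and top views disagree by about 2–3 mm, so I'll use their mean, (0.608, 0.035), and let the grip force tell me more.

Request:
{"name": "move_arm", "arguments": {
  "deltas": [
    {"x": 0.003, "y": 0.037, "z": 0.04, "wx": 0, "wy": 0, "wz": -0.005, "grip": 0.5},
    {"x": 0.003, "y": 0.037, "z": 0.08, "wx": 0, "wy": 0, "wz": -0.005, "grip": 0.5},
    {"x": 0.003, "y": 0.037, "z": 0.12, "wx": 0, "wy": 0, "wz": -0.005, "grip": 0.5},
    {"x": 0.003, "y": 0.037, "z": 0.15, "wx": 0, "wy": 0, "wz": -0.005, "grip": 0.5},
    {"x": 0.003, "y": 0.037, "z": 0.172, "wx": 0, "wy": 0, "wz": -0.005, "grip": 0.5}
  ]
}}

```text
clock: 3.55
ee_pos: [0.6059, 0.034, 0.0643]
ee_rot: [0.144, 0.99, -0.0, -0.002]
ft_force: [0.3, -0.3, -0.4]
grip_width: 0.0504
grip_force: 0.0
```

Request:
{"name": "move_arm", "arguments": {
  "deltas": [
    {"x": 0, "y": 0, "z": 0, "wx": 0, "wy": 0, "wz": 0, "grip": 0.1},
    {"x": 0, "y": 0, "z": 0, "wx": 0, "wy": 0, "wz": 0, "grip": 0.1},
    {"x": 0, "y": 0, "z": 0, "wx": 0, "wy": 0, "wz": 0, "grip": 0.1},
    {"x": 0, "y": 0, "z": 0, "wx": 0, "wy": 0, "wz": 0, "grip": 0.1}
  ],
  "grip_force": 8
}}

```text
clock: 3.95
ee_pos: [0.609, 0.0358, 0.0687]
ee_rot: [0.14, 0.99, -0.0, 0.002]
ft_force: [0.8, 0.1, 0.1]
grip_width: 0.0186
grip_force: 0.0
```

Request:
{"name": "move_arm", "arguments": {
  "deltas": [
    {"x": 0, "y": 0, "z": 0, "wx": 0, "wy": 0, "wz": 0, "grip": 0.05},
    {"x": 0, "y": 0, "z": 0, "wx": 0, "wy": 0, "wz": 0, "grip": 0.05},
    {"x": 0, "y": 0, "z": 0, "wx": 0, "wy": 0, "wz": 0, "grip": 0.05}
  ],
  "grip_force": 30
}}

```text
clock: 4.25
ee_pos: [0.6086, 0.035, 0.0686]
ee_rot: [0.139, 0.99, -0.001, 0.001]
ft_force: [-1.8, -4.9, 3.9]
grip_width: 0.0136
grip_force: 30.0
```

```bash
python3 -c "
from plant import bot
import numpy as np
s=bot.sense(); print({k:np.round(v,4).tolist() for k,v in s.items()})"
```

```text
{'clock': 4.25, 'q': [-0.1359, 0.4524, 1.6325, -0.0025, 1.0542, -1.4261], 'dq': [-0.001, -0.002, -0.0013, -0.0003, 0.0006, 0.0017], 'effort': [3.4486, -48.6749, -27.7837, 1.4945, -0.3536, -0.0657], 'ee_pos': [0.6086, 0.035, 0.0686], 'ee_rot': [0.1392, 0.9903, -0.0011, 0.0012], 'ft_force': [-1.7702, -4.9213, 3.8695], 'torque': [-0.8706, 0.1873, -0.0579], 'grip_force': 30.0007, 'grip_width': 0.0136}
```

Request:
{"name": "move_arm", "arguments": {
  "deltas": [
    {"x": 0, "y": 0, "z": 0, "wx": 0, "wy": 0, "wz": 0.04, "grip": 0.05},
    {"x": 0, "y": 0, "z": 0, "wx": 0, "wy": 0, "wz": 0.08, "grip": 0.05},
    {"x": 0, "y": 0, "z": 0, "wx": 0, "wy": 0, "wz": 0.1, "grip": 0.05}
  ]
}}

```text
clock: 4.55
ee_pos: [0.6086, 0.0351, 0.0686]
ee_rot: [0.189, 0.982, -0.001, 0.001]
ft_force: [-2.3, -5.4, 4.0]
grip_width: 0.0141
grip_force: 30.0
```

```bash
python3 -c "
from plant import bot
from plan import psi_of
import numpy as np
s=bot.sense(); print(psi_of(s['ee_rot']),np.round(s['torque'],3),np.round(s['ft_force'],2),np.round(s['q'],3))"
```

```text
2.7611313786817764 [-0.809  0.134  0.081] [-2.33 -5.4   4.  ] [-0.136  0.452  1.633 -0.002  1.054 -1.325]
```

Torque is only about 0.1 N m after 0.1 rad, so +wz (clockwise seen from above) is the free way. I'll keep opening.

Request:
{"name": "move_arm", "arguments": {
  "deltas": [
    {"x": 0, "y": 0, "z": 0, "wx": 0, "wy": 0, "wz": 0.12, "grip": 0.05},
    {"x": 0, "y": 0, "z": 0, "wx": 0, "wy": 0, "wz": 0.24, "grip": 0.05},
    {"x": 0, "y": 0, "z": 0, "wx": 0, "wy": 0, "wz": 0.36, "grip": 0.05},
    {"x": 0, "y": 0, "z": 0, "wx": 0, "wy": 0, "wz": 0.48, "grip": 0.05},
    {"x": 0, "y": 0, "z": 0, "wx": 0, "wy": 0, "wz": 0.6, "grip": 0.05}
  ]
}}

```text
clock: 5.05
ee_pos: [0.6089, 0.0355, 0.0686]
ee_rot: [0.472, 0.881, -0.0, 0.002]
ft_force: [-0.5, -2.9, 3.6]
grip_width: 0.0136
grip_force: 30.0
```

Request:
{"name": "move_arm", "arguments": {
  "deltas": [
    {"x": 0, "y": 0, "z": 0, "wx": 0, "wy": 0, "wz": 0.12, "grip": 0.05},
    {"x": 0, "y": 0, "z": 0, "wx": 0, "wy": 0, "wz": 0.24, "grip": 0.05},
    {"x": 0, "y": 0, "z": 0, "wx": 0, "wy": 0, "wz": 0.36, "grip": 0.05},
    {"x": 0, "y": 0, "z": 0, "wx": 0, "wy": 0, "wz": 0.46, "grip": 0.05},
    {"x": 0, "y": 0, "z": 0, "wx": 0, "wy": 0, "wz": 0.52, "grip": 0.05}
  ]
}}

```text
clock: 5.55
ee_pos: [0.6093, 0.0356, 0.0686]
ee_rot: [0.683, 0.731, 0.001, 0.002]
ft_force: [1.1, -2.9, 2.0]
grip_width: 0.0139
grip_force: 30.0
```

```bash
python3 -c "
from plant import bot
from plan import psi_of
import numpy as np
s=bot.sense(); print(psi_of(s['ee_rot']),np.round(s['torque'],3),np.round(s['ft_force'],2),np.round(s['q'],3))"
```

```text
1.6389629603920308 [-0.569 -0.232  0.13 ] [ 1.14 -2.95  1.96] [-1.350e-01  4.530e-01  1.632e+00 -1.000e-03  1.053e+00 -2.030e-01]
```

Request:
{"name": "move_arm", "arguments": {
  "deltas": [
    {"x": 0, "y": 0, "z": 0, "wx": 0, "wy": 0, "wz": 0.03, "grip": 0.05},
    {"x": 0, "y": 0, "z": 0, "wx": 0, "wy": 0, "wz": 0.05, "grip": 0.05},
    {"x": 0, "y": 0, "z": 0, "wx": 0, "wy": 0, "wz": 0.05, "grip": 0.05}
  ]
}}

```text
clock: 5.85
ee_pos: [0.6094, 0.0356, 0.0686]
ee_rot: [0.699, 0.715, 0.001, 0.002]
ft_force: [0.2, -5.4, 7.1]
grip_width: 0.014
grip_force: 30.0
```

```bash
python3 -c "
from plant import bot
from plan import psi_of,plan
import numpy as np
s=bot.sense(); print(psi_of(s['ee_rot']),np.round(s['torque'],3),np.round(s['ft_force'],2),np.round(s['q'],3),np.round(s['ee_pos'],4))
plan((.6085,.035,.15,1.60),(.5785,-.0665,.15,2.858),(.5785,-.0665,.060,2.858))
"
```

```text
1.5931732082137275 [-0.847 -0.289  0.408] [ 0.17 -5.42  7.09] [-1.350e-01  4.530e-01  1.632e+00 -1.000e-03  1.053e+00 -1.570e-01] [0.6094 0.0356 0.0686]
x -0.001 y -0.001 z -0.081 wz -0.007 rows 2
-- at [0.608 0.035 0.15  1.6  ]
x -0.050 y -0.016 z -0.000 wz -0.629 rows 5
x -0.031 y -0.043 z -0.000 wz -0.629 rows 5
-- at [ 0.578 -0.066  0.15   2.858]
x 0.000 y 0.000 z 0.090 wz -0.000 rows 2
-- at [ 0.578 -0.066  0.06   2.858]
```

The stop is reached at about 1.27 rad, with torque rising to 0.4 N m, so the vise is fully open. The knob axis reads (0.609, 0.036), which matches the top camera. That puts the vise origin at (0.580, -0.065) with angle -16.2°.

Request:
{"name": "move_arm", "arguments": {
  "deltas": [
    {"x": 0, "y": 0, "z": 0, "wx": 0, "wy": 0, "wz": 0, "grip": 0.55},
    {"x": 0, "y": 0, "z": 0, "wx": 0, "wy": 0, "wz": 0, "grip": 0.55},
    {"x": 0, "y": 0, "z": -0.03, "wx": 0, "wy": 0, "wz": 0, "grip": 0.55},
    {"x": 0, "y": 0, "z": -0.075, "wx": 0, "wy": 0, "wz": 0, "grip": 0.55},
    {"x": 0, "y": 0, "z": -0.11, "wx": 0, "wy": 0, "wz": 0, "grip": 0.55}
  ]
}}

```text
clock: 6.35
ee_pos: [0.6072, 0.0371, 0.1779]
ee_rot: [0.699, 0.715, -0.0, -0.001]
ft_force: [0.3, -0.3, 0.6]
grip_width: 0.0482
grip_force: 0.0
```

```bash
python3 -c "
from plan import plan
plan((.580,-.065,.175,2.858),(.580,-.065,.060,2.858))
"
```

```text
x -0.051 y -0.015 z 0.001 wz -0.632 rows 5
x -0.032 y -0.042 z 0.001 wz -0.632 rows 5
-- at [ 0.58  -0.065  0.175  2.858]
x -0.000 y 0.000 z 0.115 wz -0.000 rows 3
-- at [ 0.58  -0.065  0.06   2.858]
```

Request:
{"name": "move_arm", "arguments": {
  "deltas": [
    {"x": -0.051, "y": -0.015, "z": 0, "wx": 0, "wy": 0, "wz": -0.632, "grip": 0.55},
    {"x": -0.051, "y": -0.015, "z": 0, "wx": 0, "wy": 0, "wz": -0.632, "grip": 0.55},
    {"x": -0.051, "y": -0.015, "z": 0, "wx": 0, "wy": 0, "wz": -0.632, "grip": 0.55},
    {"x": -0.051, "y": -0.015, "z": 0, "wx": 0, "wy": 0, "wz": -0.632, "grip": 0.55},
    {"x": -0.051, "y": -0.015, "z": 0, "wx": 0, "wy": 0, "wz": -0.632, "grip": 0.55}
  ]
}}

```text
clock: 6.85
ee_pos: [0.5931, -0.0144, 0.176]
ee_rot: [0.44, 0.898, 0.0, -0.001]
ft_force: [1.2, -0.5, -0.5]
grip_width: 0.0487
grip_force: 0.0
```

Request:
{"name": "move_arm", "arguments": {
  "deltas": [
    {"x": -0.032, "y": -0.042, "z": 0, "wx": 0, "wy": 0, "wz": -0.632, "grip": 0.55},
    {"x": -0.032, "y": -0.042, "z": 0, "wx": 0, "wy": 0, "wz": -0.632, "grip": 0.55},
    {"x": -0.032, "y": -0.042, "z": 0, "wx": 0, "wy": 0, "wz": -0.632, "grip": 0.55},
    {"x": -0.032, "y": -0.042, "z": 0, "wx": 0, "wy": 0, "wz": -0.632, "grip": 0.55},
    {"x": -0.032, "y": -0.042, "z": 0, "wx": 0, "wy": 0, "wz": -0.632, "grip": 0.55}
  ]
}}

```text
clock: 7.35
ee_pos: [0.5793, -0.0653, 0.176]
ee_rot: [0.14, 0.99, 0.001, -0.001]
ft_force: [0.1, 0.7, 0.1]
grip_width: 0.0481
grip_force: 0.0
```

```bash
python3 - <<'E'
from look import *
from plan import plan,psi_of
s=bot.sense();print(np.round(s["ee_pos"],4),psi_of(s["ee_rot"]))
p=cam("wrist"); cv2.imwrite("pics/w2.png",p["color"])
plan((.580,-.065,.060,2.858))
E
```

```text
[ 0.5793 -0.0653  0.176 ] 2.8614593274618976
x -0.001 y 0.000 z 0.116 wz 0.003 rows 3
-- at [ 0.58  -0.065  0.06   2.858]
```

View pics/w2.png

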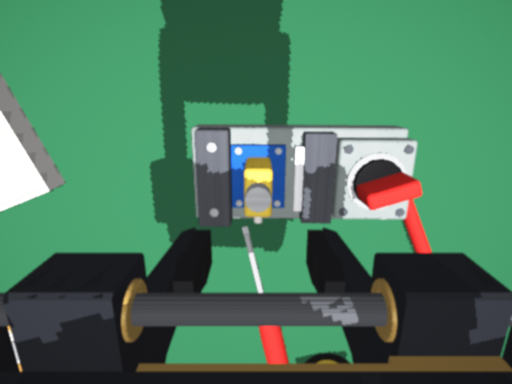

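The jaw is fully open: the lip at column 299 is clear of the plate edge at 285, and the unit at column 258 is centred between the fingers. I'll descend and grip.

Request:
{"name": "move_arm", "arguments": {
  "deltas": [
    {"x": -0.001, "y": 0, "z": 0.045, "wx": 0, "wy": 0, "wz": 0, "grip": 0.55},
    {"x": -0.001, "y": 0, "z": 0.085, "wx": 0, "wy": 0, "wz": 0, "grip": 0.55},
    {"x": -0.001, "y": 0, "z": 0.108, "wx": 0, "wy": 0, "wz": 0, "grip": 0.55},
    {"x": -0.001, "y": 0, "z": 0.115, "wx": 0, "wy": 0, "wz": 0, "grip": 0.55},
    {"x": -0.001, "y": 0, "z": 0.115, "wx": 0, "wy": 0, "wz": 0, "grip": 0.4}
  ],
  "grip_force": 25
}}

```text
clock: 7.9
ee_pos: [0.58, -0.0655, 0.0606]
ee_rot: [0.142, 0.99, 0.0, -0.001]
ft_force: [-0.3, 0.3, 0.1]
grip_width: 0.0425
grip_force: 0.0
```

Request:
{"name": "move_arm", "arguments": {
  "deltas": [
    {"x": 0, "y": 0, "z": 0, "wx": 0, "wy": 0, "wz": 0, "grip": 0.15},
    {"x": 0, "y": 0, "z": 0, "wx": 0, "wy": 0, "wz": 0, "grip": 0.15},
    {"x": 0, "y": 0, "z": 0, "wx": 0, "wy": 0, "wz": 0, "grip": 0.15},
    {"x": 0, "y": 0, "z": 0, "wx": 0, "wy": 0, "wz": 0, "grip": 0.15},
    {"x": 0, "y": 0, "z": 0, "wx": 0, "wy": 0, "wz": 0, "grip": 0.15}
  ]
}}

```text
clock: 8.4
ee_pos: [0.5821, -0.0663, 0.0634]
ee_rot: [0.142, 0.99, -0.0, 0.001]
ft_force: [-0.9, 1.0, 6.5]
grip_width: 0.0218
grip_force: 25.0
```

```bash
python3 - <<'E'
from look import *
from plan import plan,psi_of
s=bot.sense();print({k:np.round(s[k],4).tolist() for k in("ee_pos","ft_force","torque","q")},psi_of(s["ee_rot"]))
E
```

```text
{'ee_pos': [0.5821, -0.0663, 0.0634], 'ft_force': [-0.9203, 1.0183, 6.5046], 'torque': [0.1019, -0.0709, 0.0436], 'q': [-0.316, 0.4157, 1.6989, 0.0002, 1.0241, -1.602]} 2.856721764526712
```

Request:
{"name": "move_arm", "arguments": {
  "deltas": [
    {"x": 0, "y": 0, "z": -0.01, "wx": 0, "wy": 0, "wz": 0, "grip": 0.15},
    {"x": 0, "y": 0, "z": -0.03, "wx": 0, "wy": 0, "wz": 0, "grip": 0.15},
    {"x": 0, "y": 0, "z": -0.06, "wx": 0, "wy": 0, "wz": 0, "grip": 0.15},
    {"x": 0, "y": 0, "z": -0.09, "wx": 0, "wy": 0, "wz": 0, "grip": 0.15},
    {"x": 0, "y": 0, "z": -0.1, "wx": 0, "wy": 0, "wz": 0, "grip": 0.15}
  ]
}}

```text
clock: 8.9
ee_pos: [0.5826, -0.0665, 0.1656]
ee_rot: [0.142, 0.99, -0.0, 0.003]
ft_force: [0.4, 0.1, -1.0]
grip_width: 0.0219
grip_force: 25.0
```

```bash
python3 - <<'E'
from look import *
from plan import plan,psi_of
s=bot.sense();print({k:np.round(s[k],4).tolist() for k in("ee_pos","ft_force","torque","q")},psi_of(s["ee_rot"]))
p=s["ee_pos"]
plan((.525,-.20,p[2],2.858),(.472,-.333,p[2],2.858),(.472,-.333,p[2]-.12,2.858))
E
```

```text
{'ee_pos': [0.5826, -0.0665, 0.1656], 'ft_force': [0.3797, 0.1098, -1.0284], 'torque': [0.078, -0.159, -0.0181], 'q': [-0.316, 0.276, 1.6475, 0.0, 1.2126, -1.602]} 2.856809496864443
x 0.018 y -0.144 z -0.000 wz -0.001 rows 4
-- at [ 0.525 -0.2    0.166  2.858]
x 0.014 y -0.143 z -0.000 wz -0.000 rows 3
-- at [ 0.472 -0.333  0.166  2.858]
x 0.000 y 0.000 z 0.120 wz -0.000 rows 3
-- at [ 0.472 -0.333  0.046  2.858]
```

Request:
{"name": "move_arm", "arguments": {
  "deltas": [
    {"x": 0.003, "y": -0.025, "z": 0, "wx": 0, "wy": 0, "wz": 0, "grip": 0.15},
    {"x": 0.009, "y": -0.065, "z": 0, "wx": 0, "wy": 0, "wz": 0, "grip": 0.15},
    {"x": 0.014, "y": -0.11, "z": 0, "wx": 0, "wy": 0, "wz": 0, "grip": 0.15},
    {"x": 0.019, "y": -0.155, "z": 0, "wx": 0, "wy": 0, "wz": 0, "grip": 0.15},
    {"x": 0.024, "y": -0.2, "z": 0, "wx": 0, "wy": 0, "wz": 0, "grip": 0.15}
  ]
}}

```text
clock: 9.4
ee_pos: [0.5003, -0.2522, 0.161]
ee_rot: [0.142, 0.99, 0.0, -0.0]
ft_force: [0.4, -0.1, -0.7]
grip_width: 0.0217
grip_force: 25.0
```

Request:
{"name": "move_arm", "arguments": {
  "deltas": [
    {"x": 0.005, "y": -0.04, "z": 0, "wx": 0, "wy": 0, "wz": 0, "grip": 0.15},
    {"x": 0.007, "y": -0.07, "z": 0, "wx": 0, "wy": 0, "wz": 0, "grip": 0.15},
    {"x": 0.008, "y": -0.087, "z": 0.02, "wx": 0, "wy": 0, "wz": 0, "grip": 0.15},
    {"x": 0.008, "y": -0.087, "z": 0.06, "wx": 0, "wy": 0, "wz": 0, "grip": 0.15},
    {"x": 0.008, "y": -0.087, "z": 0.08, "wx": 0, "wy": 0, "wz": 0, "grip": 0.15}
  ]
}}

```text
clock: 9.9
ee_pos: [0.4675, -0.3317, 0.0782]
ee_rot: [0.143, 0.99, 0.001, -0.002]
ft_force: [-0.1, 0.1, -2.1]
grip_width: 0.0221
grip_force: 25.0
```

Request:
{"name": "move_arm", "arguments": {
  "deltas": [
    {"x": 0, "y": 0, "z": 0.02, "wx": 0, "wy": 0, "wz": 0, "grip": 0.15},
    {"x": 0, "y": 0, "z": 0.034, "wx": 0, "wy": 0, "wz": 0, "grip": 0.15},
    {"x": 0, "y": 0, "z": 0.04, "wx": 0, "wy": 0, "wz": 0, "grip": 0.15},
    {"x": 0, "y": 0, "z": 0.042, "wx": 0, "wy": 0, "wz": 0, "grip": 0.15},
    {"x": 0, "y": 0, "z": 0.043, "wx": 0, "wy": 0, "wz": 0, "grip": 0.15}
  ]
}}

```text
clock: 10.4
ee_pos: [0.47, -0.3328, 0.0392]
ee_rot: [0.142, 0.99, -0.0, 0.0]
ft_force: [0.1, 0.3, -2.4]
grip_width: 0.0217
grip_force: 25.0
```

Request:
{"name": "move_arm", "arguments": {
  "deltas": [
    {"x": 0, "y": 0, "z": 0.001, "wx": 0, "wy": 0, "wz": 0, "grip": 0.15},
    {"x": 0, "y": 0, "z": 0.002, "wx": 0, "wy": 0, "wz": 0, "grip": 0.15}
  ]
}}

```text
clock: 10.6
ee_pos: [0.4701, -0.333, 0.0376]
ee_rot: [0.142, 0.99, -0.001, 0.001]
ft_force: [-0.0, 1.1, -0.7]
grip_width: 0.0221
grip_force: 25.0
```

Request:
{"name": "move_arm", "arguments": {
  "deltas": [
    {"x": 0, "y": 0, "z": 0.001, "wx": 0, "wy": 0, "wz": 0, "grip": 0.15},
    {"x": 0, "y": 0, "z": 0.0015, "wx": 0, "wy": 0, "wz": 0, "grip": 0.15}
  ]
}}

```text
clock: 10.8
ee_pos: [0.4701, -0.333, 0.0374]
ee_rot: [0.142, 0.99, -0.0, 0.0]
ft_force: [-6.3, 5.1, 16.7]
grip_width: 0.0218
grip_force: 25.0
```

Contact at TCP 0.0374, exactly as computed for standing on the tray floor. I'll ease off, release, rise and check.

Request:
{"name": "move_arm", "arguments": {
  "deltas": [
    {"x": 0, "y": 0, "z": -0.001, "wx": 0, "wy": 0, "wz": 0, "grip": 0.15},
    {"x": 0, "y": 0, "z": -0.001, "wx": 0, "wy": 0, "wz": 0, "grip": 0.5},
    {"x": 0, "y": 0, "z": -0.001, "wx": 0, "wy": 0, "wz": 0, "grip": 0.5},
    {"x": 0, "y": 0, "z": -0.001, "wx": 0, "wy": 0, "wz": 0, "grip": 0.5},
    {"x": 0, "y": 0, "z": -0.02, "wx": 0, "wy": 0, "wz": 0, "grip": 0.5}
  ]
}}

```text
clock: 11.3
ee_pos: [0.468, -0.3309, 0.0529]
ee_rot: [0.142, 0.99, 0.002, -0.002]
ft_force: [0.1, -0.1, -0.3]
grip_width: 0.0439
grip_force: 0.0
```

Request:
{"name": "move_arm", "arguments": {
  "deltas": [
    {"x": 0, "y": 0, "z": -0.04, "wx": 0, "wy": 0, "wz": 0, "grip": 0.55},
    {"x": 0, "y": 0, "z": -0.08, "wx": 0, "wy": 0, "wz": 0, "grip": 0.55},
    {"x": 0, "y": 0, "z": -0.12, "wx": 0, "wy": 0, "wz": 0, "grip": 0.55},
    {"x": 0, "y": 0, "z": -0.15, "wx": 0, "wy": 0, "wz": 0, "grip": 0.55}
  ]
}}

```text
clock: 11.7
ee_pos: [0.47, -0.3329, 0.2079]
ee_rot: [0.142, 0.99, -0.001, 0.001]
ft_force: [0.2, -0.5, -0.0]
grip_width: 0.0485
grip_force: 0.0
```

```bash
python3 - <<'E'
from look import *
from plan import plan
p=cam("wrist"); p2=cam("top")
q=[d for d in bot.outline_of(p2,"unit_done")]
print([(round(d["p"],2),rect(p2,d["region"],.03).tolist()) for d in q])
cv2.imwrite("pics/w3.png",np.hstack([cv2.resize(p["color"],(448,336)),p2["color"][24:360,330:512][:, :]]))
plan((.469,.342,.20,2.93))
E
```

```text
[(0.7, [470.0, -324.0, 61.4, 52.3, -16.2])]
x 0.064 y 0.216 z 0.003 wz -0.024 rows 5
x 0.058 y 0.217 z 0.003 wz -0.024 rows 5
x 0.053 y 0.219 z 0.003 wz -0.024 rows 5
-- at [0.469 0.342 0.2   2.93 ]
```

View pics/w3.png

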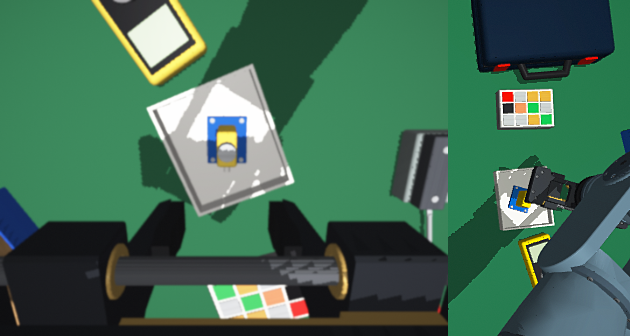

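The yellow unit stands upright at about (227,140), mid-tray, and is clear of the fingers. Next is the orange unit.

Request:
{"name": "move_arm", "arguments": {
  "deltas": [
    {"x": 0.064, "y": 0.216, "z": 0.003, "wx": 0, "wy": 0, "wz": -0.024, "grip": 0.55},
    {"x": 0.064, "y": 0.216, "z": 0.003, "wx": 0, "wy": 0, "wz": -0.024, "grip": 0.55},
    {"x": 0.064, "y": 0.216, "z": 0.003, "wx": 0, "wy": 0, "wz": -0.024, "grip": 0.55},
    {"x": 0.064, "y": 0.216, "z": 0.003, "wx": 0, "wy": 0, "wz": -0.024, "grip": 0.55},
    {"x": 0.064, "y": 0.216, "z": 0.003, "wx": 0, "wy": 0, "wz": -0.024, "grip": 0.55}
  ]
}}

```text
clock: 12.35
ee_pos: [0.4671, -0.1033, 0.2]
ee_rot: [0.129, 0.992, 0.001, -0.002]
ft_force: [-0.4, 0.3, 0.2]
grip_width: 0.0485
grip_force: 0.0
```

Request:
{"name": "move_arm", "arguments": {
  "deltas": [
    {"x": 0.058, "y": 0.217, "z": 0.003, "wx": 0, "wy": 0, "wz": -0.024, "grip": 0.55},
    {"x": 0.058, "y": 0.217, "z": 0.003, "wx": 0, "wy": 0, "wz": -0.024, "grip": 0.55},
    {"x": 0.058, "y": 0.217, "z": 0.003, "wx": 0, "wy": 0, "wz": -0.024, "grip": 0.55},
    {"x": 0.058, "y": 0.217, "z": 0.003, "wx": 0, "wy": 0, "wz": -0.024, "grip": 0.55},
    {"x": 0.058, "y": 0.217, "z": 0.003, "wx": 0, "wy": 0, "wz": -0.024, "grip": 0.55}
  ]
}}

```text
clock: 12.85
ee_pos: [0.4669, 0.1208, 0.1972]
ee_rot: [0.117, 0.993, 0.0, -0.002]
ft_force: [0.4, -1.1, -0.2]
grip_width: 0.0485
grip_force: 0.0
```

Request:
{"name": "move_arm", "arguments": {
  "deltas": [
    {"x": 0.053, "y": 0.219, "z": 0.003, "wx": 0, "wy": 0, "wz": -0.024, "grip": 0.55},
    {"x": 0.053, "y": 0.219, "z": 0.003, "wx": 0, "wy": 0, "wz": -0.024, "grip": 0.55},
    {"x": 0.053, "y": 0.219, "z": 0.003, "wx": 0, "wy": 0, "wz": -0.024, "grip": 0.55},
    {"x": 0.053, "y": 0.219, "z": 0.003, "wx": 0, "wy": 0, "wz": -0.024, "grip": 0.55},
    {"x": 0.053, "y": 0.219, "z": 0.003, "wx": 0, "wy": 0, "wz": -0.024, "grip": 0.55}
  ]
}}

```text
clock: 13.35
ee_pos: [0.4668, 0.3458, 0.1938]
ee_rot: [0.105, 0.994, -0.0, -0.002]
ft_force: [1.1, 0.3, 0.3]
grip_width: 0.0486
grip_force: 0.0
```

Request:
{"name": "move_arm", "arguments": {
  "deltas": [
    {"x": 0, "y": 0, "z": 0, "wx": 0, "wy": 0, "wz": 0, "grip": 0.55}
  ]
}}

```text
clock: 13.45
ee_pos: [0.4668, 0.3454, 0.1937]
ee_rot: [0.104, 0.995, -0.001, -0.002]
ft_force: [-0.5, 0.0, 0.3]
grip_width: 0.0488
grip_force: 0.0
```

```bash
python3 - <<'E'
from look import *
from plan import plan,psi_of
s=bot.sense();print(np.round(s["ee_pos"],4),psi_of(s["ee_rot"]),np.round(s["q"],2))
p=cam("wrist")
o=largest(mask(p,"orange"));c=np.argwhere(o).mean(0)[::-1];print("orange px",c)
b=largest(mask(p,"blue",(c[0]-70,c[1]-70,c[0]+70,c[1]+70)))
print("plate",rect(p,b,.008))
x,y=[int(t) for t in c]
im=p["color"][max(0,y-100):y+100,max(0,x-130):x+130]
cv2.imwrite("pics/w4.png",cv2.resize(im,None,fx=2.5,fy=2.5,interpolation=cv2.INTER_CUBIC))
E
```

```text
[0.4668 0.3454 0.1937] 2.932840875892616 [ 0.43  0.24  1.63  0.    1.27 -0.93]
orange px [255.55324074 161.98842593]
plate [467.3 341.1  60.6  50.6 -11.9]
```

View pics/w4.png

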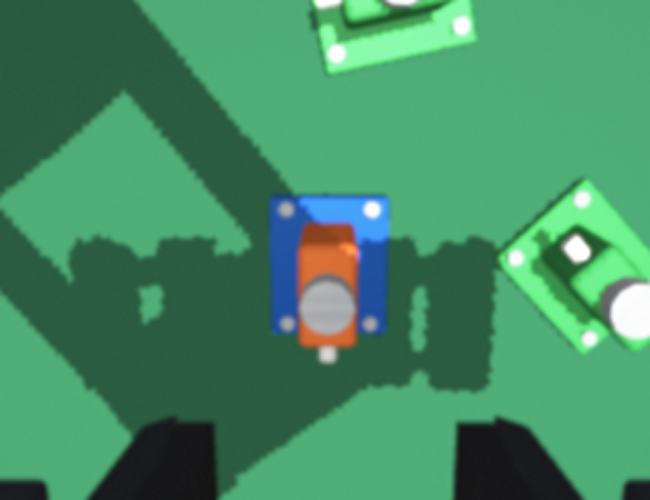

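The crop confirms it: the orange gearbox on a blue plate is at (328,265), with green look-alikes at (395,20) and (600,265), about 73 mm away and clear of the fingers. Both measurements agree on about (0.468, 0.342), so I'll grip.

Request:
{"name": "move_arm", "arguments": {
  "deltas": [
    {"x": -0.002, "y": -0.003, "z": 0.045, "wx": 0, "wy": 0, "wz": 0, "grip": 0.55},
    {"x": -0.002, "y": -0.003, "z": 0.09, "wx": 0, "wy": 0, "wz": 0, "grip": 0.55},
    {"x": -0.002, "y": -0.003, "z": 0.135, "wx": 0, "wy": 0, "wz": 0, "grip": 0.55},
    {"x": -0.002, "y": -0.003, "z": 0.158, "wx": 0, "wy": 0, "wz": 0, "grip": 0.55},
    {"x": -0.002, "y": -0.003, "z": 0.163, "wx": 0, "wy": 0, "wz": 0, "grip": 0.45}
  ]
}}

```text
clock: 14.0
ee_pos: [0.4668, 0.3363, 0.0288]
ee_rot: [0.107, 0.994, -0.002, -0.004]
ft_force: [0.0, 0.3, 0.0]
grip_width: 0.0424
grip_force: 0.0
```

Request:
{"name": "move_arm", "arguments": {
  "deltas": [
    {"x": 0, "y": 0, "z": 0, "wx": 0, "wy": 0, "wz": 0, "grip": 0.15},
    {"x": 0, "y": 0, "z": 0, "wx": 0, "wy": 0, "wz": 0, "grip": 0.15},
    {"x": 0, "y": 0, "z": 0, "wx": 0, "wy": 0, "wz": 0, "grip": 0.15},
    {"x": 0, "y": 0, "z": 0, "wx": 0, "wy": 0, "wz": 0, "grip": 0.15},
    {"x": 0, "y": 0, "z": 0, "wx": 0, "wy": 0, "wz": 0, "grip": 0.15}
  ],
  "grip_force": 25
}}

```text
clock: 14.5
ee_pos: [0.4713, 0.3399, 0.035]
ee_rot: [0.106, 0.994, 0.001, 0.002]
ft_force: [0.1, -0.7, 7.2]
grip_width: 0.0216
grip_force: 25.0
```

```bash
python3 - <<'E'
from look import *
from plan import plan,psi_of
s=bot.sense();print(np.round(s["ee_pos"],4),psi_of(s["ee_rot"]),np.round(s["ft_force"],2),np.round(s["torque"],2))
E
```

```text
[0.4713 0.3399 0.035 ] 2.929080517036622 [ 0.11 -0.68  7.2 ] [-0.26 -0.14 -0.02]
```

Request:
{"name": "move_arm", "arguments": {
  "deltas": [
    {"x": 0, "y": 0, "z": -0.01, "wx": 0, "wy": 0, "wz": 0, "grip": 0.15},
    {"x": 0, "y": 0, "z": -0.04, "wx": 0, "wy": 0, "wz": 0, "grip": 0.15},
    {"x": 0, "y": 0, "z": -0.08, "wx": 0, "wy": 0, "wz": 0, "grip": 0.15},
    {"x": 0, "y": 0, "z": -0.115, "wx": 0, "wy": 0, "wz": 0, "grip": 0.15},
    {"x": 0, "y": 0, "z": -0.13, "wx": 0, "wy": 0, "wz": 0, "grip": 0.15}
  ]
}}

```text
clock: 15.0
ee_pos: [0.4714, 0.3403, 0.1675]
ee_rot: [0.106, 0.994, 0.002, 0.002]
ft_force: [0.1, 0.5, -0.8]
grip_width: 0.0221
grip_force: 25.0
```

```bash
python3 - <<'E'
from look import *
from plan import plan,psi_of
s=bot.sense();print(np.round(s["ee_pos"],4),psi_of(s["ee_rot"]),np.round(s["ft_force"],2))
z=s["ee_pos"][2]
p=cam("wrist")
b=mask(p,"blue",(190,80,330,230)); r=rect(p,largest(b),z-.0345+.008);print("plate",r,"offset world mm",r[:2]-s["ee_pos"][:2]*1000)
plan((.5807,-.0626,z,2.858))
E
```

```text
[0.4714 0.3403 0.1675] 2.9291129740610833 [ 0.12  0.54 -0.79]
plate [455.  342.9  50.1  37.3  77.8] offset world mm [-16.3724767    2.57531009]
x -0.096 y -0.186 z 0.000 wz 0.036 rows 5
x -0.102 y -0.182 z 0.000 wz 0.036 rows 5
-- at [ 0.581 -0.063  0.167  2.858]
```

Request:
{"name": "move_arm", "arguments": {
  "deltas": [
    {"x": -0.098, "y": -0.186, "z": 0, "wx": 0, "wy": 0, "wz": 0.036, "grip": 0.15},
    {"x": -0.098, "y": -0.186, "z": 0, "wx": 0, "wy": 0, "wz": 0.036, "grip": 0.15},
    {"x": -0.098, "y": -0.186, "z": 0, "wx": 0, "wy": 0, "wz": 0.036, "grip": 0.15},
    {"x": -0.098, "y": -0.186, "z": 0, "wx": 0, "wy": 0, "wz": 0.036, "grip": 0.15},
    {"x": -0.098, "y": -0.186, "z": 0, "wx": 0, "wy": 0, "wz": 0.036, "grip": 0.15}
  ]
}}

```text
clock: 15.55
ee_pos: [0.5266, 0.1325, 0.1616]
ee_rot: [0.126, 0.992, -0.001, -0.001]
ft_force: [0.1, -0.4, -1.0]
grip_width: 0.0219
grip_force: 25.0
```

Request:
{"name": "move_arm", "arguments": {
  "deltas": [
    {"x": -0.104, "y": -0.182, "z": 0, "wx": 0, "wy": 0, "wz": 0.036, "grip": 0.15},
    {"x": -0.104, "y": -0.182, "z": 0, "wx": 0, "wy": 0, "wz": 0.036, "grip": 0.15},
    {"x": -0.104, "y": -0.182, "z": 0, "wx": 0, "wy": 0, "wz": 0.036, "grip": 0.15},
    {"x": -0.104, "y": -0.182, "z": 0, "wx": 0, "wy": 0, "wz": 0.036, "grip": 0.15},
    {"x": -0.104, "y": -0.182, "z": 0, "wx": 0, "wy": 0, "wz": 0.036, "grip": 0.15}
  ]
}}

```text
clock: 16.05
ee_pos: [0.5828, -0.0693, 0.1619]
ee_rot: [0.144, 0.99, -0.0, -0.0]
ft_force: [0.1, -0.5, -0.6]
grip_width: 0.0217
grip_force: 25.0
```

Request:
{"name": "move_arm", "arguments": {
  "deltas": [
    {"x": 0, "y": 0, "z": 0, "wx": 0, "wy": 0, "wz": 0, "grip": 0.15},
    {"x": 0, "y": 0, "z": 0, "wx": 0, "wy": 0, "wz": 0, "grip": 0.15}
  ]
}}

```text
clock: 16.25
ee_pos: [0.5815, -0.0636, 0.162]
ee_rot: [0.142, 0.99, 0.001, -0.001]
ft_force: [0.8, -0.0, -0.7]
grip_width: 0.0218
grip_force: 25.0
```

```bash
python3 - <<'E'
from look import *
from plan import plan,psi_of
s=bot.sense();print(np.round(s["ee_pos"],4),psi_of(s["ee_rot"]),np.round(s["ft_force"],2))
z=s["ee_pos"][2]
p=cam("wrist")
b=mask(p,"blue",(190,80,330,230)); r=rect(p,largest(b),z-.0345+.008);print("plate",r,"offset world mm",r[:2]-s["ee_pos"][:2]*1000)
cv2.imwrite("pics/w5.png",cv2.resize(p["color"][90:250,130:450],None,fx=2.5,fy=2.5,interpolation=cv2.INTER_CUBIC))
o=np.array([.5800,-.0647]);u=np.array([.9603,-.279]);v=np.array([.279,.9603])
for n,(x,y,zz) in dict(fixA=(-45,-25,50),fixB=(45,-25,50),l1=(-30,32.5,47),l2=(30,32.5,47)).items():
    print(n,np.round((proj(p,[*(o+x*u/1000+y*v/1000),zz/1000])-[130,90])*2.5,0))
plan((.5836,-.0634,z,2.858))
E
```

```text
[ 0.5815 -0.0636  0.162 ] 2.8570630944106012 [ 0.8  -0.02 -0.67]
plate [564.8 -60.2  50.2  37.8  73.7] offset world mm [-16.68631702   3.36162924]
fixA [[243. 102.]]
fixB [[251. 356.]]
l1 [[418. 146.]]
l2 [[412. 314.]]
x -0.002 y 0.000 z 0.000 wz 0.000 rows 1
-- at [ 0.584 -0.063  0.162  2.858]
```

View pics/w5.png

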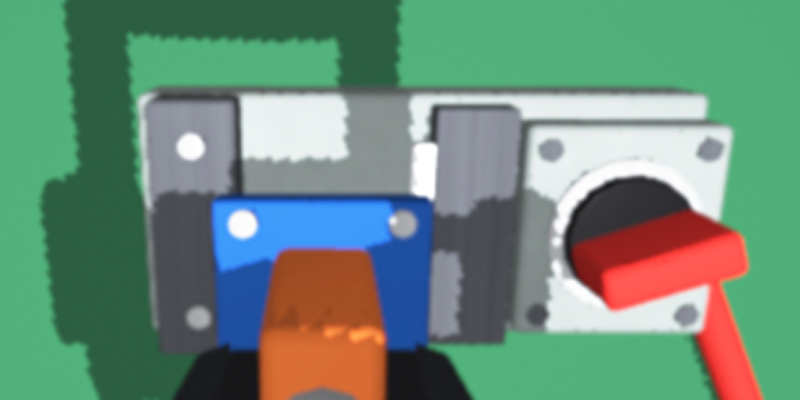

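The held plate spans columns 212–435. The fixed-jaw face is at column 240 and the lip at 413, both lower down, and they match the predictions to within 2 mm. The unit sits about 3 mm towards -x and 2 mm off the fixed jaw, so I'll correct x by 3 mm and descend.

Request:
{"name": "move_arm", "arguments": {
  "deltas": [
    {"x": -0.003, "y": 0, "z": 0.03, "wx": 0, "wy": 0, "wz": 0, "grip": 0.15},
    {"x": -0.003, "y": 0, "z": 0.06, "wx": 0, "wy": 0, "wz": 0, "grip": 0.15},
    {"x": -0.003, "y": 0, "z": 0.08, "wx": 0, "wy": 0, "wz": 0, "grip": 0.15},
    {"x": -0.003, "y": 0, "z": 0.088, "wx": 0, "wy": 0, "wz": 0, "grip": 0.15},
    {"x": -0.003, "y": 0, "z": 0.092, "wx": 0, "wy": 0, "wz": 0, "grip": 0.15}
  ]
}}

```text
clock: 16.8
ee_pos: [0.5847, -0.0643, 0.0705]
ee_rot: [0.141, 0.99, 0.0, -0.001]
ft_force: [0.2, -0.8, -0.8]
grip_width: 0.0218
grip_force: 25.0
```

Request:
{"name": "move_arm", "arguments": {
  "deltas": [
    {"x": 0, "y": 0, "z": 0.001, "wx": 0, "wy": 0, "wz": 0, "grip": 0.15},
    {"x": 0, "y": 0, "z": 0.002, "wx": 0, "wy": 0, "wz": 0, "grip": 0.15}
  ]
}}

```text
clock: 17.0
ee_pos: [0.5862, -0.0658, 0.0704]
ee_rot: [0.142, 0.99, -0.0, 0.001]
ft_force: [0.2, -0.2, -0.1]
grip_width: 0.0218
grip_force: 25.0
```

Request:
{"name": "move_arm", "arguments": {
  "deltas": [
    {"x": 0, "y": 0, "z": 0.001, "wx": 0, "wy": 0, "wz": 0, "grip": 0.15},
    {"x": 0, "y": 0, "z": 0.002, "wx": 0, "wy": 0, "wz": 0, "grip": 0.15},
    {"x": 0, "y": 0, "z": 0.003, "wx": 0, "wy": 0, "wz": 0, "grip": 0.15}
  ]
}}

```text
clock: 17.3
ee_pos: [0.5856, -0.0661, 0.0666]
ee_rot: [0.142, 0.99, -0.0, 0.0]
ft_force: [-0.0, -0.2, -1.6]
grip_width: 0.0219
grip_force: 25.0
```

Request:
{"name": "move_arm", "arguments": {
  "deltas": [
    {"x": 0, "y": 0, "z": 0.001, "wx": 0, "wy": 0, "wz": 0, "grip": 0.15},
    {"x": 0, "y": 0, "z": 0.001, "wx": 0, "wy": 0, "wz": 0, "grip": 0.15}
  ]
}}

```text
clock: 17.5
ee_pos: [0.5852, -0.066, 0.0651]
ee_rot: [0.142, 0.99, 0.0, -0.0]
ft_force: [0.1, 0.1, -1.5]
grip_width: 0.022
grip_force: 25.0
```

Request:
{"name": "move_arm", "arguments": {
  "deltas": [
    {"x": 0, "y": 0, "z": 0.001, "wx": 0, "wy": 0, "wz": 0, "grip": 0.15},
    {"x": 0, "y": 0, "z": 0.001, "wx": 0, "wy": 0, "wz": 0, "grip": 0.15}
  ]
}}

```text
clock: 17.7
ee_pos: [0.5853, -0.066, 0.0651]
ee_rot: [0.142, 0.99, -0.0, -0.0]
ft_force: [-2.6, 0.9, 5.6]
grip_width: 0.0215
grip_force: 25.0
```

Request:
{"name": "move_arm", "arguments": {
  "deltas": [
    {"x": 0, "y": 0, "z": 0.0005, "wx": 0, "wy": 0, "wz": 0, "grip": 0.15},
    {"x": 0, "y": 0, "z": 0.0005, "wx": 0, "wy": 0, "wz": 0, "grip": 0.15}
  ]
}}

```text
clock: 17.9
ee_pos: [0.5853, -0.066, 0.0651]
ee_rot: [0.142, 0.99, -0.0, -0.0]
ft_force: [-5.9, 1.7, 9.4]
grip_width: 0.0215
grip_force: 25.0
```

Contact with the bed at the expected height. I'll release, rise and check.

Request:
{"name": "move_arm", "arguments": {
  "deltas": [
    {"x": 0, "y": 0, "z": -0.001, "wx": 0, "wy": 0, "wz": 0, "grip": 0.15},
    {"x": 0, "y": 0, "z": -0.001, "wx": 0, "wy": 0, "wz": 0, "grip": 0.5},
    {"x": 0, "y": 0, "z": -0.001, "wx": 0, "wy": 0, "wz": 0, "grip": 0.5},
    {"x": 0, "y": 0, "z": -0.001, "wx": 0, "wy": 0, "wz": 0, "grip": 0.5},
    {"x": 0, "y": 0, "z": -0.02, "wx": 0, "wy": 0, "wz": 0, "grip": 0.5}
  ]
}}

```text
clock: 18.4
ee_pos: [0.5832, -0.0654, 0.0812]
ee_rot: [0.142, 0.99, 0.0, -0.003]
ft_force: [-0.5, -0.1, -0.3]
grip_width: 0.0438
grip_force: 0.0
```

Request:
{"name": "move_arm", "arguments": {
  "deltas": [
    {"x": 0, "y": 0, "z": -0.04, "wx": 0, "wy": 0, "wz": 0, "grip": 0.55},
    {"x": 0, "y": 0, "z": -0.08, "wx": 0, "wy": 0, "wz": 0, "grip": 0.55},
    {"x": 0, "y": 0, "z": -0.1, "wx": 0, "wy": 0, "wz": 0, "grip": 0.55},
    {"x": 0, "y": 0, "z": -0.1, "wx": 0, "wy": 0, "wz": 0, "grip": 0.55}
  ]
}}

```text
clock: 18.8
ee_pos: [0.5876, -0.0666, 0.1876]
ee_rot: [0.142, 0.99, -0.001, 0.004]
ft_force: [-0.1, -0.1, -0.0]
grip_width: 0.0489
grip_force: 0.0
```

```bash
python3 - <<'E'
from look import *
from plan import plan,psi_of
s=bot.sense();print(np.round(s["ee_pos"],4),psi_of(s["ee_rot"]),np.round(s["ft_force"],2))
p=cam("wrist")
r=rect(p,largest(mask(p,"blue",(190,80,330,230))),.038);print("plate",r)
cv2.imwrite("pics/w6.png",cv2.resize(p["color"][90:250,130:450],None,fx=2.5,fy=2.5,interpolation=cv2.INTER_CUBIC))
o=np.array([.5800,-.0647]);u=np.array([.9603,-.279]);v=np.array([.279,.9603])
for n,(x,y,zz) in dict(fixA=(-45,-25,50),fixB=(45,-25,50),l1=(-30,32.5,47),l2=(30,32.5,47),pA=(-30,25,38),pB=(30,25,38),pC=(-30,-25,38)).items():
    print(n,np.round((proj(p,[*(o+x*u/1000+y*v/1000),zz/1000])-[130,90])*2.5,0))
plan((.609,.036,.17,1.605))
E
```

```text
[ 0.5876 -0.0666  0.1876] 2.8569115411204944 [-0.06 -0.11 -0.05]
plate [580.8 -65.9  58.9  49.3 -16.3]
fixA [[253.  70.]]
fixB [[260. 308.]]
l1 [[415. 111.]]
l2 [[409. 269.]]
pA [[392. 108.]]
pB [[388. 261.]]
pC [[257. 108.]]
x 0.003 y 0.052 z 0.008 wz 0.626 rows 5
x 0.033 y 0.040 z 0.008 wz 0.626 rows 5
-- at [0.609 0.036 0.17  1.605]
```

View pics/w6.png

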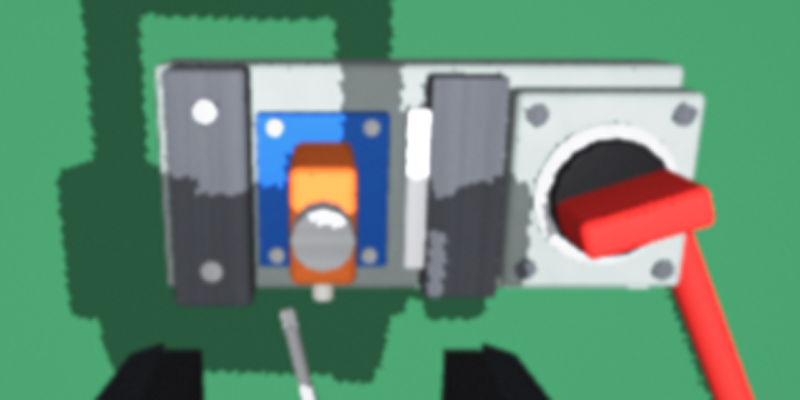

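The unit stands flat and seated. Plate rows 113–267 against lip rows 108–270, allowing for height, put it about +2.3 mm along the jaws. There is plenty of time, so I'll regrip and nudge it back.

Request:
{"name": "move_arm", "arguments": {
  "deltas": [
    {"x": 0, "y": 0, "z": 0.045, "wx": 0, "wy": 0, "wz": 0, "grip": 0.5},
    {"x": 0, "y": 0, "z": 0.09, "wx": 0, "wy": 0, "wz": 0, "grip": 0.5},
    {"x": 0, "y": 0, "z": 0.112, "wx": 0, "wy": 0, "wz": 0, "grip": 0.5},
    {"x": 0, "y": 0, "z": 0.118, "wx": 0, "wy": 0, "wz": 0, "grip": 0.4},
    {"x": 0, "y": 0, "z": 0.118, "wx": 0, "wy": 0, "wz": 0, "grip": 0.15}
  ]
}}

```text
clock: 19.35
ee_pos: [0.5837, -0.0655, 0.0635]
ee_rot: [0.142, 0.99, 0.0, -0.002]
ft_force: [-0.1, -0.1, 0.1]
grip_width: 0.0306
grip_force: 0.0
```

Request:
{"name": "move_arm", "arguments": {
  "deltas": [
    {"x": 0, "y": 0, "z": 0, "wx": 0, "wy": 0, "wz": 0, "grip": 0.15},
    {"x": 0, "y": 0, "z": 0, "wx": 0, "wy": 0, "wz": 0, "grip": 0.15},
    {"x": 0, "y": 0, "z": 0, "wx": 0, "wy": 0, "wz": 0, "grip": 0.15},
    {"x": 0, "y": 0, "z": 0, "wx": 0, "wy": 0, "wz": 0, "grip": 0.15}
  ]
}}

```text
clock: 19.75
ee_pos: [0.5858, -0.0661, 0.0666]
ee_rot: [0.142, 0.99, -0.0, 0.001]
ft_force: [-0.1, 0.1, -1.2]
grip_width: 0.0219
grip_force: 25.0
```

Request:
{"name": "move_arm", "arguments": {
  "deltas": [
    {"x": 0, "y": 0, "z": -0.002, "wx": 0, "wy": 0, "wz": 0, "grip": 0.15},
    {"x": 0, "y": 0, "z": -0.002, "wx": 0, "wy": 0, "wz": 0, "grip": 0.15},
    {"x": 0.0012, "y": 0, "z": -0.002, "wx": 0, "wy": 0, "wz": 0, "grip": 0.15},
    {"x": 0.0024, "y": 0, "z": -0.002, "wx": 0, "wy": 0, "wz": 0, "grip": 0.15},
    {"x": 0.0024, "y": 0, "z": -0.002, "wx": 0, "wy": 0, "wz": 0, "grip": 0.15}
  ]
}}

```text
clock: 20.25
ee_pos: [0.5827, -0.0652, 0.0676]
ee_rot: [0.142, 0.99, 0.0, -0.0]
ft_force: [0.1, 0.0, -1.3]
grip_width: 0.0216
grip_force: 25.0
```

Request:
{"name": "move_arm", "arguments": {
  "deltas": [
    {"x": 0, "y": 0, "z": 0.0007, "wx": 0, "wy": 0, "wz": 0, "grip": 0.15},
    {"x": 0, "y": 0, "z": 0.0014, "wx": 0, "wy": 0, "wz": 0, "grip": 0.15},
    {"x": 0, "y": 0, "z": 0.002, "wx": 0, "wy": 0, "wz": 0, "grip": 0.15},
    {"x": 0, "y": 0, "z": 0.002, "wx": 0, "wy": 0, "wz": 0, "grip": 0.15}
  ]
}}

```text
clock: 20.65
ee_pos: [0.583, -0.0652, 0.0664]
ee_rot: [0.142, 0.99, -0.0, -0.0]
ft_force: [-3.5, 1.8, 5.9]
grip_width: 0.0217
grip_force: 25.0
```

Request:
{"name": "move_arm", "arguments": {
  "deltas": [
    {"x": 0, "y": 0, "z": 0.0005, "wx": 0, "wy": 0, "wz": 0, "grip": 0.15},
    {"x": 0, "y": 0, "z": 0.0005, "wx": 0, "wy": 0, "wz": 0, "grip": 0.15}
  ]
}}

```text
clock: 20.85
ee_pos: [0.5831, -0.0653, 0.0665]
ee_rot: [0.142, 0.99, -0.0, -0.0]
ft_force: [-5.2, 1.8, 9.9]
grip_width: 0.0221
grip_force: 25.0
```

Bed contact again. I'll release, rise and measure the plate against the lip in one picture.

Request:
{"name": "move_arm", "arguments": {
  "deltas": [
    {"x": 0, "y": 0, "z": -0.001, "wx": 0, "wy": 0, "wz": 0, "grip": 0.15},
    {"x": 0, "y": 0, "z": -0.001, "wx": 0, "wy": 0, "wz": 0, "grip": 0.5},
    {"x": 0, "y": 0, "z": -0.001, "wx": 0, "wy": 0, "wz": 0, "grip": 0.5},
    {"x": 0, "y": 0, "z": -0.001, "wx": 0, "wy": 0, "wz": 0, "grip": 0.5},
    {"x": 0, "y": 0, "z": -0.02, "wx": 0, "wy": 0, "wz": 0, "grip": 0.5}
  ]
}}

```text
clock: 21.35
ee_pos: [0.5809, -0.0647, 0.0827]
ee_rot: [0.142, 0.99, 0.0, -0.003]
ft_force: [-0.9, 0.3, 0.5]
grip_width: 0.0437
grip_force: 0.0
```

Request:
{"name": "move_arm", "arguments": {
  "deltas": [
    {"x": 0, "y": 0, "z": -0.04, "wx": 0, "wy": 0, "wz": 0, "grip": 0.5},
    {"x": 0, "y": 0, "z": -0.08, "wx": 0, "wy": 0, "wz": 0, "grip": 0.5},
    {"x": 0, "y": 0, "z": -0.1, "wx": 0, "wy": 0, "wz": 0, "grip": 0.5},
    {"x": 0, "y": 0, "z": -0.1, "wx": 0, "wy": 0, "wz": 0, "grip": 0.5}
  ]
}}

```text
clock: 21.75
ee_pos: [0.5853, -0.066, 0.1891]
ee_rot: [0.142, 0.99, -0.001, 0.004]
ft_force: [-0.1, -0.8, 0.6]
grip_width: 0.0443
grip_force: 0.0
```

```bash
python3 - <<'E'
from look import *
from plan import plan,psi_of
s=bot.sense();print(np.round(s["ee_pos"],4),psi_of(s["ee_rot"]))
p=cam("wrist")
u=np.array([.9603,-.279]);v=np.array([.279,.9603])
def ext(m,z):
    X=unproj(p,np.argwhere(m)[:,::-1],z)[:,:2]*1000; a,b=X@u,X@v
    return np.round([np.percentile(a,1),np.percentile(a,99),np.percentile(b,1),np.percentile(b,99)],1)
print("plate",ext(largest(mask(p,"blue",(190,80,330,230))),.038))
hsv=cv2.cvtColor(p["color"],cv2.COLOR_BGR2HSV)
e=ext(largest(mask(p,"blue",(190,80,330,230))),.038)
# lip: profile across bright strip
k=np.zeros(hsv.shape[:2],np.uint8);k[120:215,289:305]=1
w=cv2.inRange(hsv,(0,0,150),(180,60,255))*k
print("lip",ext(largest(w),.047), "pix",cv2.boundingRect(largest(w)))
for d in bot.outline_of(p,"vise"): print("vise",rect(p,d["region"],.04))
plan((.609,.036,.17,1.605))
E
```

```text
[ 0.5853 -0.066   0.1891] 2.8568646817874526
plate [543.6 600.6  74.4 123.2]
lip [529.9 604.7 126.  138.8] pix (289, 120, 16, 82)
vise [591.  -23.6 211.7  96.   73.7]
vise [593.7 -18.1  87.4  37.1 -16.5]
x 0.002 y 0.052 z 0.007 wz 0.626 rows 5
x 0.032 y 0.041 z 0.007 wz 0.626 rows 5
-- at [0.609 0.036 0.17  1.605]
```

```bash
python3 - <<'E'
from look import *
p=cam("wrist"); p["color"].tofile("last.bin")
print("plate",rect(p,largest(mask(p,"blue",(190,80,330,230))),.038))
g=cv2.cvtColor(p["color"],cv2.COLOR_BGR2GRAY)
print(g[185,280:310].tolist())
for c in (294,296,298): print(c,[(r,int(g[r,c])) for r in list(range(126,142))+list(range(190,206))])
o=np.array([.5800,-.0647]);u=np.array([.9603,-.279]);v=np.array([.279,.9603])
for n,(x,y,zz) in dict(l1=(-30,32.5,47),l2=(30,32.5,47),pA=(-30,25,38),pB=(30,25,38),f1=(-45,-25,50),f2=(45,-25,50)).items():
    print(n,np.round(proj(p,[*(o+x*u/1000+y*v/1000),zz/1000]),1))
b=largest(mask(p,"blue",(190,80,330,230)))
for c in (240,280): print(c,np.flatnonzero(b[:,c])[[0,-1]])
for c in (205,220): print("fix",c,[(r,int(g[r,c])) for r in list(range(112,124))])
E
```

```text
plate [578.  -65.1  58.6  49.2 -16.3]
[69, 69, 70, 70, 86, 114, 129, 132, 133, 132, 133, 151, 188, 213, 220, 220, 219, 216, 213, 197, 146, 104, 104, 113, 118, 124, 121, 98, 78, 74]
294 [(126, 233), (127, 234), (128, 235), (129, 235), (130, 235), (131, 235), (132, 236), (133, 236), (134, 237), (135, 237), (136, 236), (137, 233), (138, 226), (139, 211), (140, 212), (141, 245), (190, 220), (191, 219), (192, 220), (193, 220), (194, 219), (195, 220), (196, 220), (197, 219), (198, 218), (199, 218), (200, 219), (201, 219), (202, 217), (203, 207), (204, 188), (205, 167)]
296 [(126, 234), (127, 234), (128, 234), (129, 235), (130, 235), (131, 235), (132, 236), (133, 236), (134, 236), (135, 236), (136, 235), (137, 234), (138, 232), (139, 222), (140, 230), (141, 254), (190, 217), (191, 218), (192, 217), (193, 217), (194, 217), (195, 216), (196, 217), (197, 216), (198, 216), (199, 216), (200, 216), (201, 216), (202, 215), (203, 214), (204, 213), (205, 204)]
298 [(126, 234), (127, 235), (128, 235), (129, 230), (130, 213), (131, 202), (132, 213), (133, 225), (134, 227), (135, 229), (136, 227), (137, 209), (138, 184), (139, 167), (140, 210), (141, 255), (190, 236), (191, 229), (192, 217), (193, 213), (194, 212), (195, 213), (196, 217), (197, 220), (198, 220), (199, 213), (200, 206), (201, 207), (202, 212), (203, 206), (204, 164), (205, 110)]
l1 [[295.9 141.6]]
l2 [[293.9 204.5]]
pA [[286.7 140.2]]
pB [[285.2 201.3]]
f1 [[231.2 125.2]]
f2 [[233.7 220.4]]
240 [139 192]
280 [139 199]
fix 205 [(112, 136), (113, 135), (114, 136), (115, 136), (116, 136), (117, 136), (118, 134), (119, 123), (120, 108), (121, 97), (122, 89), (123, 75)]
fix 220 [(112, 136), (113, 136), (114, 136), (115, 136), (116, 136), (117, 135), (118, 133), (119, 124), (120, 108), (121, 97), (122, 89), (123, 74)]
```

Plate centre is now about 1 mm from the lip centre, which is good. Now to the knob, to close by turning -wz.

Request:
{"name": "move_arm", "arguments": {
  "deltas": [
    {"x": 0.002, "y": 0.052, "z": 0.007, "wx": 0, "wy": 0, "wz": 0.626, "grip": 0.5},
    {"x": 0.002, "y": 0.052, "z": 0.007, "wx": 0, "wy": 0, "wz": 0.626, "grip": 0.5},
    {"x": 0.002, "y": 0.052, "z": 0.007, "wx": 0, "wy": 0, "wz": 0.626, "grip": 0.5},
    {"x": 0.002, "y": 0.052, "z": 0.007, "wx": 0, "wy": 0, "wz": 0.626, "grip": 0.5},
    {"x": 0.002, "y": 0.052, "z": 0.007, "wx": 0, "wy": 0, "wz": 0.626, "grip": 0.5}
  ]
}}

```text
clock: 22.4
ee_pos: [0.5943, -0.0143, 0.1755]
ee_rot: [0.442, 0.897, -0.001, -0.002]
ft_force: [0.6, 1.0, 0.4]
grip_width: 0.0441
grip_force: 0.0
```

Request:
{"name": "move_arm", "arguments": {
  "deltas": [
    {"x": 0.032, "y": 0.041, "z": 0.007, "wx": 0, "wy": 0, "wz": 0.635, "grip": 0.5},
    {"x": 0.032, "y": 0.041, "z": 0.007, "wx": 0, "wy": 0, "wz": 0.635, "grip": 0.5},
    {"x": 0.032, "y": 0.041, "z": 0.007, "wx": 0, "wy": 0, "wz": 0.635, "grip": 0.5},
    {"x": 0.032, "y": 0.041, "z": 0.007, "wx": 0, "wy": 0, "wz": 0.635, "grip": 0.5},
    {"x": 0.032, "y": 0.041, "z": 0.007, "wx": 0, "wy": 0, "wz": 0.635, "grip": 0.5}
  ]
}}

```text
clock: 22.9
ee_pos: [0.6071, 0.036, 0.1684]
ee_rot: [0.7, 0.714, -0.001, -0.002]
ft_force: [-0.2, -0.8, 0.0]
grip_width: 0.0442
grip_force: 0.0
```

Request:
{"name": "move_arm", "arguments": {
  "deltas": [
    {"x": 0, "y": 0, "z": 0, "wx": 0, "wy": 0, "wz": 0, "grip": 0.5},
    {"x": 0, "y": 0, "z": 0, "wx": 0, "wy": 0, "wz": 0, "grip": 0.5}
  ]
}}

```text
clock: 23.1
ee_pos: [0.6075, 0.0357, 0.1695]
ee_rot: [0.698, 0.716, -0.001, -0.001]
ft_force: [-0.8, -0.5, -0.4]
grip_width: 0.0441
grip_force: 0.0
```

```bash
python3 - <<'E'
from plan import *
s=bot.sense();print(np.round(s["ee_pos"],4),psi_of(s["ee_rot"]),np.round(s["q"],2))
plan((.609,.0355,.067,1.598))
E
```

```text
[0.6075 0.0357 0.1695] 1.5971578869712182 [-0.14  0.32  1.58  0.    1.24 -0.16]
x -0.000 y 0.001 z 0.102 wz -0.001 rows 3
-- at [0.609 0.036 0.067 1.598]
```

Request:
{"name": "move_arm", "arguments": {
  "deltas": [
    {"x": 0, "y": 0.001, "z": 0.04, "wx": 0, "wy": 0, "wz": 0, "grip": 0.5},
    {"x": 0, "y": 0.001, "z": 0.08, "wx": 0, "wy": 0, "wz": 0, "grip": 0.5},
    {"x": 0, "y": 0.001, "z": 0.102, "wx": 0, "wy": 0, "wz": 0, "grip": 0.4},
    {"x": 0, "y": 0.001, "z": 0.102, "wx": 0, "wy": 0, "wz": 0, "grip": 0.05},
    {"x": 0, "y": 0.001, "z": 0.102, "wx": 0, "wy": 0, "wz": 0, "grip": 0.05}
  ],
  "grip_force": 30
}}

```text
clock: 23.6
ee_pos: [0.6093, 0.0356, 0.0691]
ee_rot: [0.698, 0.716, -0.0, -0.0]
ft_force: [-0.1, -0.3, 0.8]
grip_width: 0.0223
grip_force: 0.0
```

Request:
{"name": "move_arm", "arguments": {
  "deltas": [
    {"x": 0, "y": 0, "z": 0, "wx": 0, "wy": 0, "wz": 0, "grip": 0.05},
    {"x": 0, "y": 0, "z": 0, "wx": 0, "wy": 0, "wz": 0, "grip": 0.05},
    {"x": 0, "y": 0, "z": 0, "wx": 0, "wy": 0, "wz": 0, "grip": 0.05},
    {"x": 0, "y": 0, "z": 0, "wx": 0, "wy": 0, "wz": 0, "grip": 0.05}
  ]
}}

```text
clock: 24.0
ee_pos: [0.6095, 0.0355, 0.0707]
ee_rot: [0.698, 0.716, -0.0, 0.0]
ft_force: [-5.2, -1.2, 4.6]
grip_width: 0.0137
grip_force: 30.0
```

Request:
{"name": "move_arm", "arguments": {
  "deltas": [
    {"x": 0, "y": 0, "z": 0, "wx": 0, "wy": 0, "wz": -0.05, "grip": 0.05},
    {"x": 0, "y": 0, "z": 0, "wx": 0, "wy": 0, "wz": -0.12, "grip": 0.05},
    {"x": 0, "y": 0, "z": 0, "wx": 0, "wy": 0, "wz": -0.2, "grip": 0.05}
  ]
}}

```text
clock: 24.3
ee_pos: [0.6094, 0.0354, 0.0706]
ee_rot: [0.622, 0.783, -0.0, 0.0]
ft_force: [-5.1, -0.8, 3.4]
grip_width: 0.0139
grip_force: 30.0
```

```bash
python3 - <<'E'
from plan import *
s=bot.sense();print(np.round(s["ee_pos"],4),psi_of(s["ee_rot"]),np.round(s["torque"],2),np.round(s["ft_force"],1),s["grip_width"])
E
```

```text
[0.6094 0.0354 0.0706] 1.7986702292115788 [-0.22  0.93 -0.12] [-5.1 -0.8  3.4] 0.013890762511610505
```

Turning freely in the closing direction. About 1.06 rad remains to the shut angle (ψ ≈ 2.86).

Request:
{"name": "move_arm", "arguments": {
  "deltas": [
    {"x": 0, "y": 0, "z": 0, "wx": 0, "wy": 0, "wz": -0.11, "grip": 0.05},
    {"x": 0, "y": 0, "z": 0, "wx": 0, "wy": 0, "wz": -0.22, "grip": 0.05},
    {"x": 0, "y": 0, "z": 0, "wx": 0, "wy": 0, "wz": -0.33, "grip": 0.05},
    {"x": 0, "y": 0, "z": 0, "wx": 0, "wy": 0, "wz": -0.44, "grip": 0.05},
    {"x": 0, "y": 0, "z": 0, "wx": 0, "wy": 0, "wz": -0.55, "grip": 0.05}
  ]
}}

```text
clock: 24.8
ee_pos: [0.6091, 0.0353, 0.0706]
ee_rot: [0.385, 0.923, -0.0, -0.0]
ft_force: [-8.2, -2.7, 6.6]
grip_width: 0.0137
grip_force: 30.0
```

Request:
{"name": "move_arm", "arguments": {
  "deltas": [
    {"x": 0, "y": 0, "z": 0, "wx": 0, "wy": 0, "wz": -0.1, "grip": 0.05},
    {"x": 0, "y": 0, "z": 0, "wx": 0, "wy": 0, "wz": -0.2, "grip": 0.05},
    {"x": 0, "y": 0, "z": 0, "wx": 0, "wy": 0, "wz": -0.3, "grip": 0.05},
    {"x": 0, "y": 0, "z": 0, "wx": 0, "wy": 0, "wz": -0.38, "grip": 0.05},
    {"x": 0, "y": 0, "z": 0, "wx": 0, "wy": 0, "wz": -0.45, "grip": 0.05}
  ]
}}

```text
clock: 25.3
ee_pos: [0.6088, 0.035, 0.0706]
ee_rot: [0.17, 0.985, -0.001, -0.001]
ft_force: [-9.0, -3.5, 6.3]
grip_width: 0.0134
grip_force: 30.0
```

```bash
python3 - <<'E'
from plan import *
s=bot.sense();print(np.round(s["ee_pos"],4),psi_of(s["ee_rot"]),np.round(s["torque"],2),np.round(s["ft_force"],1),s["grip_width"])
E
```

```text
[0.6088 0.035  0.0706] 2.7989313346298643 [-0.42  1.25 -0.12] [-9.  -3.5  6.3] 0.013355226368827182
```

Request:
{"name": "move_arm", "arguments": {
  "deltas": [
    {"x": 0, "y": 0, "z": 0, "wx": 0, "wy": 0, "wz": -0.04, "grip": 0.05},
    {"x": 0, "y": 0, "z": 0, "wx": 0, "wy": 0, "wz": -0.07, "grip": 0.05},
    {"x": 0, "y": 0, "z": 0, "wx": 0, "wy": 0, "wz": -0.09, "grip": 0.05},
    {"x": 0, "y": 0, "z": 0, "wx": 0, "wy": 0, "wz": -0.09, "grip": 0.05}
  ]
}}

```text
clock: 25.7
ee_pos: [0.6088, 0.0349, 0.0706]
ee_rot: [0.127, 0.992, -0.001, -0.001]
ft_force: [-8.4, -3.2, 6.1]
grip_width: 0.0138
grip_force: 30.0
```

```bash
python3 - <<'E'
from plan import *
s=bot.sense();print(np.round(s["ee_pos"],4),psi_of(s["ee_rot"]),np.round(s["torque"],2),np.round(s["ft_force"],1),s["grip_width"])
E
```

```text
[0.6088 0.0349 0.0706] 2.8862773772484513 [-0.37  1.3  -0.06] [-8.4 -3.2  6.1] 0.013784817886454342
```

Request:
{"name": "move_arm", "arguments": {
  "deltas": [
    {"x": 0, "y": 0, "z": 0, "wx": 0, "wy": 0, "wz": -0.02, "grip": 0.05},
    {"x": 0, "y": 0, "z": 0, "wx": 0, "wy": 0, "wz": -0.04, "grip": 0.05},
    {"x": 0, "y": 0, "z": 0, "wx": 0, "wy": 0, "wz": -0.04, "grip": 0.05}
  ]
}}

```text
clock: 26.0
ee_pos: [0.6088, 0.0348, 0.0706]
ee_rot: [0.108, 0.994, -0.001, -0.001]
ft_force: [-9.4, -4.1, 5.9]
grip_width: 0.0137
grip_force: 30.0
```

```bash
python3 - <<'E'
from plan import *
s=bot.sense();print(np.round(s["ee_pos"],4),psi_of(s["ee_rot"]),np.round(s["torque"],2),np.round(s["ft_force"],1),s["grip_width"])
E
```

```text
[0.6088 0.0348 0.0706] 2.9252337154217476 [-0.45  1.27 -0.56] [-9.4 -4.1  5.9] 0.013706634008963194
```

Blocked at 0.56 N m, so the vise is shut. I'll release, rise and take a final look.

Request:
{"name": "move_arm", "arguments": {
  "deltas": [
    {"x": 0, "y": 0, "z": 0, "wx": 0, "wy": 0, "wz": 0, "grip": 0.5},
    {"x": 0, "y": 0, "z": 0, "wx": 0, "wy": 0, "wz": 0, "grip": 0.5},
    {"x": 0, "y": 0, "z": -0.03, "wx": 0, "wy": 0, "wz": 0, "grip": 0.5},
    {"x": 0, "y": 0, "z": -0.075, "wx": 0, "wy": 0, "wz": 0, "grip": 0.5},
    {"x": 0, "y": 0, "z": -0.12, "wx": 0, "wy": 0, "wz": 0, "grip": 0.5}
  ]
}}

```text
clock: 26.5
ee_pos: [0.6095, 0.0359, 0.1905]
ee_rot: [0.108, 0.994, 0.0, 0.0]
ft_force: [0.8, -0.5, -0.3]
grip_width: 0.0438
grip_force: 0.0
```

Request:
{"name": "move_arm", "arguments": {
  "deltas": [
    {"x": 0.04, "y": -0.03, "z": -0.03, "wx": 0, "wy": 0, "wz": 0, "grip": 0.5},
    {"x": 0.06, "y": -0.06, "z": -0.03, "wx": 0, "wy": 0, "wz": 0, "grip": 0.5},
    {"x": 0.06, "y": -0.06, "z": -0.03, "wx": 0, "wy": 0, "wz": 0, "grip": 0.5}
  ]
}}

```text
clock: 26.8
ee_pos: [0.5365, -0.0119, 0.2212]
ee_rot: [0.108, 0.994, -0.001, 0.002]
ft_force: [-0.1, 0.4, -0.6]
grip_width: 0.0441
grip_force: 0.0
```

```bash
python3 - <<'E'
from look import *
p=cam("wrist");t=cam("top");s=cam("scene")
b=rect(p,largest(mask(p,"blue",(0,0,512,250))),.038);print("plate",b)
a=cv2.resize(p["color"][60:300],(512,240)) 
h=s["color"][60:350,60:400]
cv2.imwrite("pics/fin.png",np.vstack([np.hstack([a,np.zeros((240,288,3),np.uint8)]),np.hstack([cv2.resize(t["color"],(427,320)),cv2.resize(h,(373,320))])]))
E
```

```text
plate [572.5 -70.   61.2  49.1 -25.8]
```

View pics/fin.png

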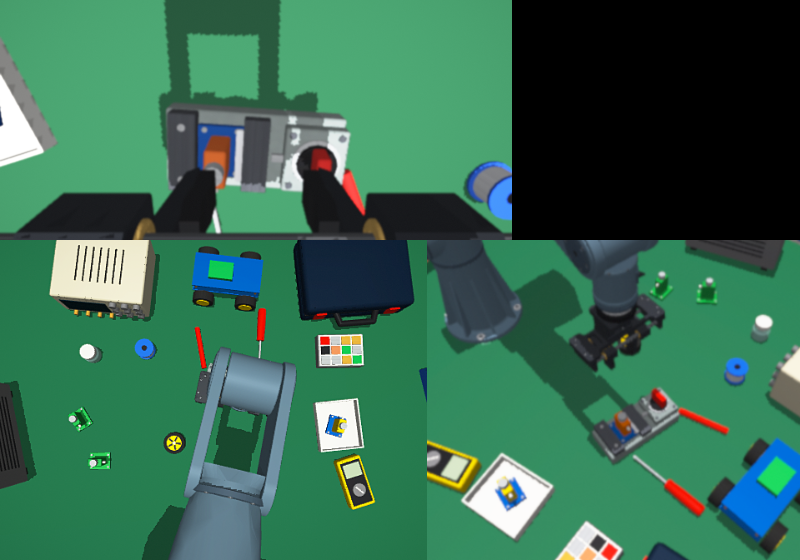

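The wrist view is partly hidden by the fingers. I'll back off and check plate, lip and knob by numbers.

Request:
{"name": "move_arm", "arguments": {
  "deltas": [
    {"x": 0.04, "y": -0.04, "z": -0.03, "wx": 0, "wy": 0, "wz": 0.07, "grip": 0.5},
    {"x": 0.08, "y": -0.05, "z": -0.04, "wx": 0, "wy": 0, "wz": 0.07, "grip": 0.5},
    {"x": 0.09, "y": -0.05, "z": -0.04, "wx": 0, "wy": 0, "wz": 0.07, "grip": 0.5},
    {"x": 0.09, "y": -0.05, "z": -0.04, "wx": 0, "wy": 0, "wz": 0.07, "grip": 0.5}
  ]
}}

```text
clock: 27.35
ee_pos: [0.4393, -0.0394, 0.2598]
ee_rot: [0.142, 0.99, -0.0, 0.001]
ft_force: [-0.1, 0.2, 0.2]
grip_width: 0.0444
grip_force: 0.0
```

```bash
python3 - <<'E'
from look import *
p=cam("wrist")
O=np.array([.580,-.0647]);u=np.array([.9603,-.279]);v=np.array([.279,.9603])
# orthorectify the plane z in vise axes (1 mm/px, x -50..50 rows, y -60..140 cols) and measure there
def ortho(z):
    yy,xx=np.meshgrid(np.arange(-60,141),np.arange(-50,51))
    X=np.c_[O+(xx.reshape(-1,1)*u+yy.reshape(-1,1)*v)/1000,np.full(xx.size,z)]
    m=proj(p,X).astype(np.float32).reshape(*xx.shape,2); return cv2.remap(p["color"],m[...,0],m[...,1],cv2.INTER_LINEAR)
q=dict(color=ortho(.038)); b=largest(mask(q,"blue")); print("plate box x0,y0 (vise mm), w,h:",[a+o for a,o in zip(cv2.boundingRect(b),(-60,-50,0,0))],cv2.minAreaRect(np.argwhere(b)[:,::-1].astype(np.float32)))
for r in(-25,-15,20): c=np.flatnonzero(b[r+50]); print("row",r,c[[0,-1]]-60 if len(c) else None)
g=cv2.cvtColor(ortho(.047),cv2.COLOR_BGR2GRAY); print("lip z, x=-22:",list(zip(range(8,40),g[28,68:100].tolist())))
k=dict(color=ortho(.092)); m=largest(mask(k,"red")[:, 135:195].copy()); print("knob",cv2.minAreaRect(np.argwhere(m)[:,::-1].astype(np.float32)))
E
```

```text
plate box x0,y0 (vise mm), w,h: [-28, -32, 51, 60] ((57.0, 47.5), (59.0, 50.0), 90.0)
row -25 [-27  11]
row -15 [-27  14]
row 20 [-28 -15]
lip z, x=-22: [(8, 116), (9, 120), (10, 121), (11, 121), (12, 123), (13, 133), (14, 198), (15, 239), (16, 255), (17, 255), (18, 255), (19, 255), (20, 255), (21, 255), (22, 254), (23, 244), (24, 190), (25, 148), (26, 129), (27, 128), (28, 130), (29, 131), (30, 131), (31, 132), (32, 134), (33, 133), (34, 133), (35, 132), (36, 128), (37, 117), (38, 86), (39, 55)]
knob ((23.30365753173828, 20.33292579650879), (21.927597045898438, 7.062266826629639), 57.094757080078125)
```

The lip overlaps the plate. Plate edge to lip edge measures about 42 mm, against 42.5 mm when shut, and the plate is square and centred along the bed. Handing in.

```bash
python3 -c "
from plant import bot
print(bot.sign_off())"
```

```text
the job is handed in; nothing more can be done
None
```

The job is handed in at about 27 s on the robot's clock: the yellow unit stands upright in the white tray, and the orange unit is centred to about 1 mm on the bed with the vise shut on it (the knob opens clockwise seen from above).

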